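Fit the cutter blade on the food processor's splined drive

TASK

Fit the cutter blade into the food processor: lift it off the chopping board by the orange grip on its hub, lower it over the drive spindle in the bowl, turn it by feel until the splines mesh, press it gently down until it is fully home and let go. Do not force it onto the splines or let it drop into the bowl, keep the fingers off the two sharp blades, and leave the lid, the tub and the spatula where they are.

Things in the scene. Friction and masses are not known exactly. Their poses are not given: they have to be found in the camera images.
- blade_grip (a point): centre of the cutter blade's orange grip, on the hub's axis, 77 mm above its foot. z: hub axis, up. The grip, at the top of the hub, is 28 mm wide along y (two flat sides, to pinch), 40 mm along x, 30 mm tall. The blade (0.3 kg, loose, upright on the green board at first) has a black hub 92 mm tall, 50 mm across up to 20 mm above the foot, 42 mm across above that
- blade_foot (a point): centre of the hub's underside; axes as blade_grip
- blade_teeth (a point): in the hollow hub, on its axis, 20 mm above the foot: top of the inner teeth. Five equal teeth stand in a socket 41 mm wide, from 2 to 20 mm above the foot; each is 8 mm wide, its tip 15 mm from the axis; one points along +x of blade_grip. Above them a guide bore 19 mm wide goes on to 61 mm above the foot
- blade_wings: the two sharp curved steel blades, rigid with the hub, 3 mm thick, reaching 80 mm from its axis, one at 9 mm and the opposite one at 34 mm above the foot; origin at the hub's foot. The fingers must not touch them
- drive_seat (a point): seat of the hub's foot when the blade is fully home: top of a black boss, 49 mm across, in the middle of the processor's bowl, on the axis of the steel drive spindle, 130 mm above the table; z up. Out of mesh the hub rides on the spindle's teeth with its foot 20 mm above this seat; in mesh (every 72 degrees, about 5 degrees of play either way) it slides down to it
- drive_tip (a point): on the spindle's axis, 58 mm above the seat: tip of its smooth, slippery pilot pin, 16 mm across, the last 8 mm tapered to 8 mm. The guide bore slides on it with 1.5 mm play all round. Below, from the seat to 22 mm above it, five equal teeth 8 mm wide, tips 18.5 mm from the axis. Their angle differs each time and is not told. The spindle turns only against the motor's drag, 0.2 N m
- processor: the food processor, fixed: grey motor base 240 x 200 mm (x, y), 111 mm tall; on it a clear round bowl, 174 mm wide inside, floor 120 mm and rim 225 mm above the table. Origin on the table below the spindle's axis; the controls face -x, the bowl's handle (to 140 mm from the axis) +y
- board: green chopping board, fixed, 220 x 260 x 12 mm (x, y, z); origin at the centre of its underside
- lid_center (a point): the processor's clear lid, loose, lying on the table, to be left alone: disc 194 mm across, 14 mm thick, with an open feed chute that stands 78 mm above the table; the point lies on the disc's axis, 7 mm up
- tub_center (a point): white tub with a grey lid, loose, 118 mm across and 76 mm tall, the point at its centre; to be left alone
- spatula: spatula, 250 mm long, blue handle, lying on the table along its own x; to be left alone
Not all that is in view belongs to the job. Leave any yellow look-alike of the part that bears blade_grip alone.

How it is judged:
By the outcome, as a careful person would: the job done as asked, in the order asked, and still so for the second after the job is handed in, with the robot touching nothing.
It also fails if it takes over 69 s, if anything falls off the work surface, if the arm or the gripper's body presses on something with over 40 N, if the wrist force passes 120 N, or if a joint passes its speed limit or range.

ROBOT

A 6-joint arm with a two-finger parallel gripper is mounted at the origin on the work surface. World frame = base frame: x ahead of the robot, y to its left, z up, the work surface at z = 0. Lengths are in m, angles in rad, forces in N, time in s.
With the tool pointing down it reaches from about 0.225 to 0.875 m from the base axis. Payload 3.4 kg.
Tool frame: the origin (TCP) lies midway between the tips of the shut fingers; the grasp point (between the pads) lies ctrl.grasp_offset behind it (ctrl.grasp_offset is the distance from the TCP to the grasp point, in m); z points along the fingers, y is the direction in which the jaws open and shut (so a half turn about z gives the same grasp; the last joint's range is limited). The gripper opens to 85 mm and grips with 20 to 120 N. Pads are 22 mm wide; open, the fingers measure 114 mm over their backs; the gripper's body (76 mm by 85 mm) begins 54 mm behind the grasp point. The pads swing forward as they close: fully open they stand 13 mm farther back than shut.
Start: joints at [-1.47, 0.276, 1.505, -0, 1.361, -0.121], TCP at [0.126, -0.561, 0.231] pointing down, gripper open.
Joint ranges: [-2.89, 2.89], [-0.75, 2.08], [0.22, 2.7], [-1.18, 4.32], [0.11, 2.71], [-2.7, 2.7]. Speed limits (rad/s): [2.57, 2.57, 3.14, 3.14, 3.14, 3.14].

INTERFACE

Orientations are given as [roll, pitch, yaw] about the fixed x, y, z axes, in that order (R = Rz(yaw) Ry(pitch) Rx(roll)).
In Python, from plant import ctrl gives the robot as it stands. Calls block until the motion is done:
- ctrl.goto(position, orientation): joint-space move of the TCP to a pose.
- ctrl.move_linear(position, rate=0.15, orientation=None): straight line of the TCP; orientation=None keeps the orientation; rate is the mean speed in m/s.
- ctrl.set_joints(angles): joint-space move.
- ctrl.ungrasp() and ctrl.close(grasp_force=None): open the fingers fully, or close them until they stop; grasp_force is the grip in N (None keeps the last).
- ctrl.dwell(seconds).
- ctrl.inverse_kinematics(position, orientation): joint angles nearest the present ones, or None.
- ctrl.read_state(): the state.
- ctrl.capture(name): name is "scene" or "top" or "wrist"; returns a dict with "color" (384x512x3 uint8, red, green, blue), "range_z" (384x512 float32, m along the optical axis (not along the pixel's ray), 0 where there is no reading), "fx", "fy", "cx", "cy" (pixels), "cam_to_world" (4x4, takes a point from camera to world coordinates); the wrist camera has in their place "hand_eye" (4x4, takes a point from camera to tool coordinates, whose origin is the TCP and whose axes are the flange's). Camera axes: x right, y down, z forward; pixel columns grow to the right and rows downward; lengths in m; the calibration is good to about 2 mm. A picture is of the moment at which its call begins: read the wrist's pose just before it.
A pose or a line that the arm cannot do raises ctrl.MotionError and nothing moves.
- ctrl.finish_job(): hands the job in, once; it reports no verdict.
The state is a dict: "time_s": time; "joint_pos": joint angles; "joint_vel": joint speeds; "joint_efforts": joint torques, N m; "position": TCP position; "orientation": TCP orientation; "force": force on the tool from outside, world axes, zero at the start; "wrist_torque": the same for the moment, N m; "width": finger opening in m.
Only numpy, scipy, OpenCV 4.12 (cv2) and the standard library are available. Lean on these libraries where they do the work, as an engineer would, in place of code of your own. Each camera call takes 0.05 s, during which the arm holds its last target.

## Working session

There is one attempt and no reset: what is moved stays moved. The work goes in short steps, each a Python script; the robot and the scene stay as the last script left them, time stands still between calls to the robot, and variables do not carry over. Pictures are saved under pics/ and viewed, and the job is handed in when it is done.

```bash
ls; mkdir -p pics
cat > h.py <<'E'
import numpy as np, cv2, pickle
from plant import ctrl
def snap(n,f):
    s=ctrl.read_state(); d=ctrl.capture(n); d['st']=s
    cv2.imwrite(f'pics/{f}.png',cv2.cvtColor(d['color'],cv2.COLOR_RGB2BGR)); pickle.dump(d,open(f'pics/{f}.pkl','wb')); return d
E
python3 - <<'E'
from h import *
for n in ['scene','top','wrist']:
    d=snap(n,n+'0'); print(n,d['fx'],d['cx'],d['cy'],d.get('cam_to_world',d.get('hand_eye')))
s=ctrl.read_state();print(s['time_s'],s['orientation'],s['force'],s['width'],ctrl.grasp_offset)
E
```

```text
pics
scene 489.831394534655 257.6733979890577 198.55606310996424 [[-0.60242273  0.66124027 -0.4470438   1.12570571]
 [ 0.79810856  0.4916814  -0.34824149  0.30597661]
 [-0.01046818 -0.56657807 -0.82394157  1.08255556]
 [ 0.          0.          0.          1.        ]]
top 388.1702132996648 259.67546910724474 195.65553940799646 [[ 0.02402162 -0.98398226  0.17664053  0.40544358]
 [-0.99966792 -0.02529123 -0.00493929 -0.0860456 ]
 [ 0.00932763 -0.17646322 -0.98426304  1.18848981]
 [ 0.          0.          0.          1.        ]]
wrist 312.7425019370043 255.43933274696093 190.81723697794357 [[-1.10160781e-03 -9.61955924e-01 -2.73202466e-01  6.81816691e-02]
 [ 9.99999392e-01 -1.04557611e-03 -3.50688673e-04  3.71639822e-04]
 [ 5.16930749e-05 -2.73202686e-01  9.61956490e-01 -1.42832854e-01]
 [ 0.00000000e+00  0.00000000e+00  0.00000000e+00  1.00000000e+00]]
0.15 [-3.14016171e+00 -1.72440602e-04  2.21812914e-01] [-0.64759456 -0.48100283 -0.48245976] 0.08536933353451255 0.0187
```

View pics/scene0.png

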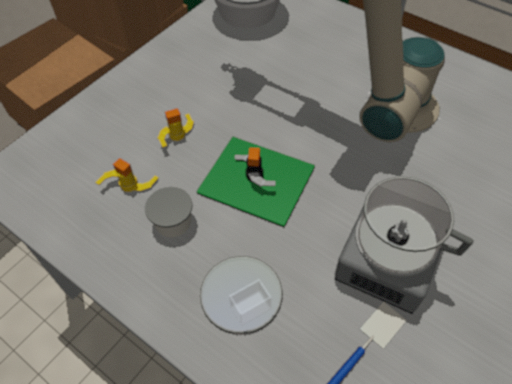

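View pics/top0.png

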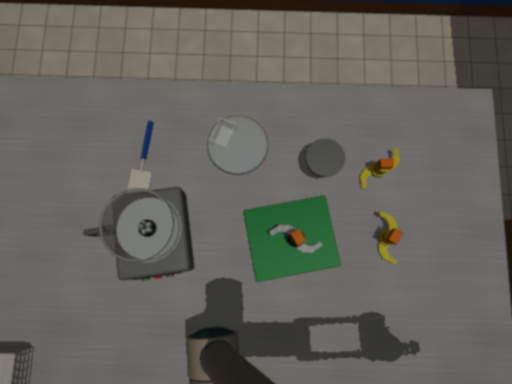

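View pics/wrist0.png

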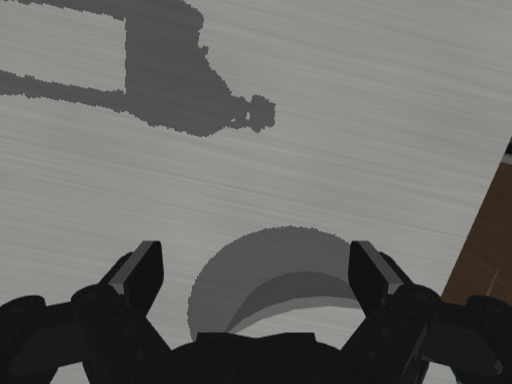

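The orange grips in the top view are at (297,237), on the green board with a black hub and steel blades, at (385,163) on a yellow body, and at (394,236) on a yellow body. I choose (297,237); in the scene view it is at (254,158). Next I measure it and the spindle, with a close crop to check.

```bash
cat >> h.py <<'E'
def ray(d,u,v,T):
    r=T[:3,:3]@np.array([(u-d['cx'])/d['fx'],(v-d['cy'])/d['fy'],1]); return T[:3,3],r
def onplane(d,u,v,z,T=None):
    if T is None:T=d['cam_to_world']
    o,r=ray(d,u,v,T); return o+r*(z-o[2])/r[2]
def cloud(d,T):
    v,u=np.mgrid[:384,:512]; z=d['range_z']
    P=np.stack([(u-d['cx'])/d['fx']*z,(v-d['cy'])/d['fy']*z,z],-1)
    return P@T[:3,:3].T+T[:3,3]
def load(f): return pickle.load(open(f'pics/{f}.pkl','rb'))
def orange(d):
    h=cv2.cvtColor(d['color'],cv2.COLOR_RGB2HSV); return cv2.inRange(h,(3,150,90),(16,255,255))
E
python3 - <<'E'
from h import *
for f,box in (('top0',(280,225,315,252)),('scene0',(240,140,272,175))):
    d=load(f);T=d['cam_to_world'];P=cloud(d,T);m=orange(d);k=np.zeros_like(m);x0,y0,x1,y1=box;k[y0:y1,x0:x1]=1
    m=(m>0)&(k>0)&(d['range_z']>0); p=P[m]; print(f,m.sum(),'zmax',np.percentile(p[:,2],[50,95]))
    t=p[p[:,2]>0.099]; print(t.mean(0),t.min(0),t.max(0))
    vv,uu=np.nonzero(m); print('px',uu.mean(),vv.mean())
    if f=='top0':
        c=np.array([onplane(d,a,b,.104)[:2] for a,b in zip(uu,vv)],np.float32)
        r=cv2.minAreaRect(c); print(r)
# processor: points high
for f in ('top0','scene0'):
    d=load(f);P=cloud(d,d['cam_to_world']);
    # spindle: points z .15-.2 within bowl
    c0=onplane(load('top0'),147,228,.188); print(f,'guess',c0)
    r=np.hypot(P[...,0]-c0[0],P[...,1]-c0[1]); 
    for lo,hi in ((.155,.176),(.178,.192),(.115,.125),(.218,.23)):
        q=P[(P[...,2]>lo)&(P[...,2]<hi)&(r<(.05 if lo in(.155,.178) else .12))&(d['range_z']>0)]
        if len(q):print(lo,hi,len(q),q.mean(0),q.min(0),q.max(0))
d=load('top0');a=cv2.resize(d['color'][175:300,75:225],None,fx=4,fy=4,interpolation=2)[...,::-1]
b=cv2.resize(d['color'][195:285,240:345],None,fx=5,fy=5,interpolation=2)[...,::-1]
cv2.imwrite('pics/c1.png',a);cv2.imwrite('pics/c2.png',b)
E
```

```text
top0 132 zmax [0.10260867 0.10602943]
[ 0.48663398 -0.20027548  0.10276425] [ 0.46632101 -0.21811971  0.09900018] [ 0.50523267 -0.18148752  0.10779755]
px 297.6136363636364 236.72727272727272
((0.48635944724082947, -0.20081636309623718), (0.03827250748872757, 0.027677902951836586), 27.772706985473633)
scene0 170 zmax [0.10418346 0.10773399]
[ 0.49044494 -0.19995637  0.1049255 ] [ 0.46836369 -0.21843328  0.09960192] [ 0.51081099 -0.17985553  0.11002951]
px 253.47058823529412 155.91764705882352
top0 guess [0.49301681 0.19674981 0.188     ]
0.155 0.176 16 [0.49797913 0.21016334 0.16339355] [0.49235718 0.20599202 0.15530237] [0.50598002 0.21715593 0.17457231]
0.178 0.192 29 [0.49957334 0.21438491 0.18305972] [0.49302938 0.20728605 0.1792201 ] [0.50636893 0.2229303  0.18915695]
0.115 0.125 2359 [0.50125567 0.22444585 0.11869105] [0.40479814 0.11725075 0.11500234] [0.59538677 0.30149534 0.12491367]
0.218 0.23 592 [0.49779614 0.21792719 0.22259463] [0.40826839 0.1233278  0.21806596] [0.59152946 0.31180925 0.22727554]
scene0 guess [0.49301681 0.19674981 0.188     ]
0.155 0.176 55 [0.50538105 0.21324717 0.16322988] [0.49167485 0.1994717  0.15508308] [0.51927854 0.23188128 0.17575938]
0.178 0.192 42 [0.5023116  0.21417256 0.18500399] [0.4957949  0.2069012  0.17853034] [0.50841043 0.22163695 0.19180695]
0.115 0.125 2096 [0.48332051 0.213121   0.12061826] [0.4116196  0.12196698 0.11503825] [0.60795043 0.30676257 0.12496746]
0.218 0.23 922 [0.49981186 0.21952209 0.22438169] [0.40564715 0.12246793 0.21803134] [0.59300227 0.31600261 0.22993646]
```

View pics/c1.png

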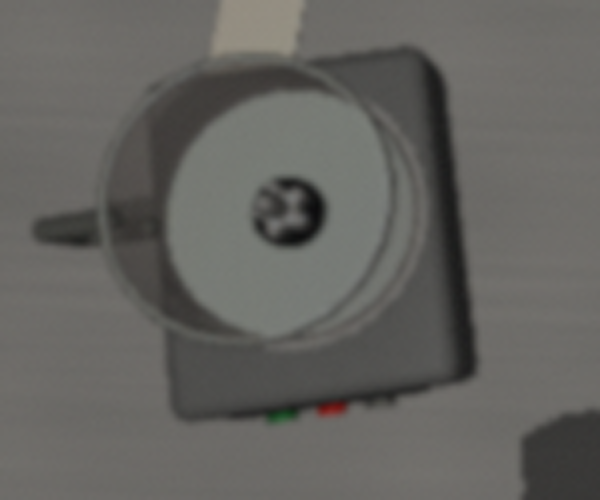

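View pics/c2.png

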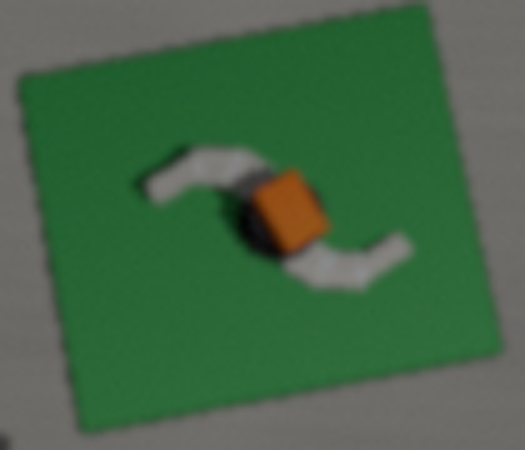

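Crop c2 confirms the choice: an orange grip on a black hub with steel blades, at (297,237). Two views put its top at about 0.104 m, as expected, and it measures 38x28 mm. Crop c1 shows the spindle at about (147,228). Next are close wrist views of the spindle and the blade.

```bash
cat >> h.py <<'E'
from scipy.spatial.transform import Rotation as R
def Ttool(s):
    T=np.eye(4);T[:3,:3]=R.from_euler('xyz',s['orientation']).as_matrix();T[:3,3]=s['position'];return T
def wT(d): return Ttool(d['st'])@d['hand_eye']
E
python3 - <<'E'
from h import *
for y in (28,-152):
    for p in ([.488,-.2,.3],[.501,.215,.3],[.501,.215,.19]):
        for dy in (-36,0,36):
            q=ctrl.inverse_kinematics(p,[np.pi,0,np.radians(y+dy)]); print(y,dy,p,None if q is None else np.round(q,2))
E
```

```text
28 -36 [0.488, -0.2, 0.3] [-0.52  0.17  1.48 -0.    1.49  1.19]
28 0 [0.488, -0.2, 0.3] [-0.52  0.17  1.48 -0.    1.49  0.56]
28 36 [0.488, -0.2, 0.3] [-0.52  0.17  1.48  0.    1.49 -0.07]
28 -36 [0.501, 0.215, 0.3] [ 0.28  0.2   1.44 -0.    1.5   1.99]
28 0 [0.501, 0.215, 0.3] [ 0.28  0.2   1.44 -0.    1.5   1.36]
28 36 [0.501, 0.215, 0.3] [ 0.28  0.2   1.44 -0.    1.5   0.73]
28 -36 [0.501, 0.215, 0.19] [ 0.28  0.26  1.64 -0.    1.25  1.99]
28 0 [0.501, 0.215, 0.19] [ 0.28  0.26  1.64 -0.    1.25  1.36]
28 36 [0.501, 0.215, 0.19] [ 0.28  0.26  1.64 -0.    1.25  0.73]
-152 -36 [0.488, -0.2, 0.3] [-0.52  0.17  1.48  0.    1.49 -1.95]
-152 0 [0.488, -0.2, 0.3] [-0.52  0.17  1.48  0.    1.49 -2.58]
-152 36 [0.488, -0.2, 0.3] None
-152 -36 [0.501, 0.215, 0.3] [ 0.28  0.2   1.44  0.    1.5  -1.15]
-152 0 [0.501, 0.215, 0.3] [ 0.28  0.2   1.44  0.    1.5  -1.78]
-152 36 [0.501, 0.215, 0.3] [ 0.28  0.2   1.44  0.    1.5  -2.41]
-152 -36 [0.501, 0.215, 0.19] [ 0.28  0.26  1.64  0.    1.25 -1.15]
-152 0 [0.501, 0.215, 0.19] [ 0.28  0.26  1.64  0.    1.25 -1.78]
-152 36 [0.501, 0.215, 0.19] [ 0.28  0.26  1.64  0.    1.25 -2.41]
```

Run:
```python
from h import *
ctrl.goto([.508,.219,.28],[np.pi,0,np.radians(28)])
d=snap('wrist','w1'); print(d['st']['time_s'],d['st']['position'])
ctrl.goto([.498,-.195,.22],[np.pi,0,np.radians(28)])
d=snap('wrist','w2'); print(d['st']['time_s'],d['st']['position'],d['st']['force'])
for f in('w1','w2'):
    d=load(f); cv2.imwrite(f'pics/{f}c.png',cv2.resize(d['color'][100:300,130:380],None,fx=3,fy=3,interpolation=2)[...,::-1])
```

```text
3.2 [0.50831432 0.21829861 0.27990649]
4.7917 [ 0.49839983 -0.194192    0.22023022] [ 0.33612073 -0.70576897 -0.00580975]
```

View pics/w1c.png

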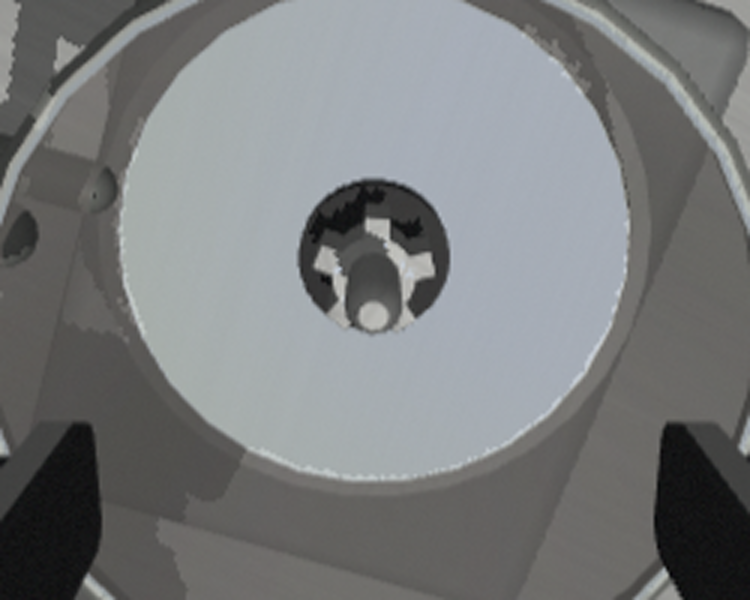

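View pics/w2c.png

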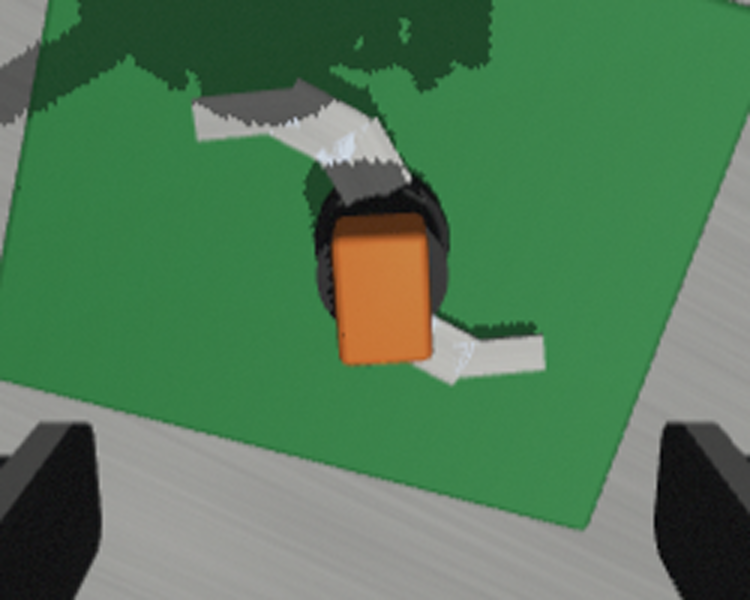

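w1c shows the spindle from above: pin tip at crop (374,316), bright teeth at (378,225), (423,263), (325,262), (403,318) and (340,318), and the boss around (374,256). w2c shows the orange grip top with corners near (333,238), (427,236), (430,358) and (343,363), steel wings below it, and the fingers clear of them. Now the numbers.

Run:
```python
from h import *
f=lambda c:(c[0]/3-1/3+130,c[1]/3-1/3+100)
d=load('w1');T=wT(d)
tip=onplane(d,*f((374,316)),.188,T); print('tip',tip)
g=cv2.cvtColor(d['color'],cv2.COLOR_RGB2GRAY)
sub=(g[155:218,225:284]<130).astype(np.uint8); cs,_=cv2.findContours(sub,cv2.RETR_EXTERNAL,cv2.CHAIN_APPROX_NONE)
c=max(cs,key=cv2.contourArea)[:,0]+[225,155]; p=np.array([onplane(d,a,b,.130,T)[:2] for a,b in c],np.float32)
h=cv2.minEnclosingCircle(p); print('boss',h)
A=np.c_[2*p,np.ones(len(p))];s=np.linalg.lstsq(A,(p**2).sum(1),rcond=None)[0];print('ls',s[:2],np.sqrt(s[2]+s[:2]@s[:2]))
for t in ((378,225),(423,263),(325,262),(403,318),(340,318)):
    q=onplane(d,*f(t),.152,T)[:2]
    for cen in (s[:2],tip[:2]): 
        v=q-cen; print(t,np.linalg.norm(v),np.degrees(np.arctan2(v[1],v[0])),np.degrees(np.arctan2(v[1],v[0]))%72)
d=load('w2');T=wT(d)
m=orange(d);h=cv2.cvtColor(d['color'],cv2.COLOR_RGB2HSV);print(h[195,255])
vv=d['color'][...,0]; m=((m>0)&(vv>175)).astype(np.uint8); m[:150]=0
cs,_=cv2.findContours(m,cv2.RETR_EXTERNAL,cv2.CHAIN_APPROX_NONE);c=max(cs,key=cv2.contourArea)[:,0];print(c.min(0),c.max(0))
p=np.array([onplane(d,a,b,.104,T)[:2] for a,b in c],np.float32);print(cv2.minAreaRect(p))
P=cloud(d,T)[m>0];print(np.median(P,0),d['range_z'][190,255])
q=np.array([onplane(d,*f(t),.104,T)[:2] for t in((334,240),(427,238),(432,358),(341,363))]);print(q,q.mean(0))
print(np.degrees(np.arctan2(*(q[0]+q[1]-q[2]-q[3])[::-1])))
```

```text
tip [0.49888591 0.21427574 0.188     ]
boss ((0.49973058700561523, 0.21468931436538696), 0.025835871696472168)
ls [0.49983173 0.21524845] 0.020405499465521223
(378, 225) 0.01509852017088874 22.227822658686566 22.227822658686566
(378, 225) 0.01635102257621853 24.129613888055946 24.129613888055946
(423, 263) 0.015321766098534523 -49.36700739408969 22.63299260591031
(423, 263) 0.01525944829080132 -44.28684393229552 27.71315606770448
(325, 262) 0.014823633831893437 103.44983691302696 31.449836913026957
(325, 262) 0.015591856567617702 99.23435202452336 27.23435202452336
(403, 318) 0.01664939586537441 -119.02616571316644 24.973834286833565
(403, 318) 0.015344050281160699 -117.70025829991606 26.299741700083942
(340, 318) 0.01720045775993888 172.06179380869136 28.061793808691363
(340, 318) 0.016434494950425028 168.2449080838003 24.24490808380031
[ 13 179 201]
[242 180] [272 220]
((0.48714232444763184, -0.20213446021080017), (0.037038903683423996, 0.025061607360839844), 31.265485763549805)
[ 0.48783498 -0.2021156   0.10417442] 0.2696553
[[ 0.49660105 -0.18118617]
 [ 0.50951665 -0.2042397 ]
 [ 0.47835882 -0.22305736]
 [ 0.46437989 -0.20011423]] [ 0.4872141  -0.20214937]
30.77614717316248
```

The grip is at (0.4872, -0.2021), yaw 31°. The spindle axis is at (0.499, 0.2145) with teeth near 26° mod 72°. I'll grasp 83 mm above the foot so the fingertips clear the hub shoulder, which is wider than the grip.

Run:
```python
from h import *
o=[np.pi,0,np.radians(31)]
ctrl.goto([.4872,-.2021,.14],o)
ctrl.move_linear([.4872,-.2021,.0763],rate=.06,orientation=o)
print(ctrl.read_state()['force'])
ctrl.close(grasp_force=50)
s=ctrl.read_state();print(s['time_s'],s['force'],s['width'],s['position'])
ctrl.move_linear([.4872,-.2021,.10],rate=.05)
s=ctrl.read_state();print(s['time_s'],s['force'],s['wrist_torque'],s['width'],s['position'])
snap('wrist','w3');snap('scene','s3')
d=load('s3');cv2.imwrite('pics/s3c.png',cv2.resize(d['color'][90:240,180:330],None,fx=4,fy=4,interpolation=2)[...,::-1])
```

```text
[-0.37301633  0.29430205 -0.21715171]
7.025 [-1.44399153  0.36957054  4.97251454] 0.027573998864748837 [ 0.4873921  -0.20204507  0.07685495]
7.65 [ 0.23821848 -0.0424943  -4.0158966 ] [ 0.01123154 -0.02487307  0.02213692] 0.027368029956942826 [ 0.48710759 -0.20205388  0.10004279]
```

View pics/w3.png

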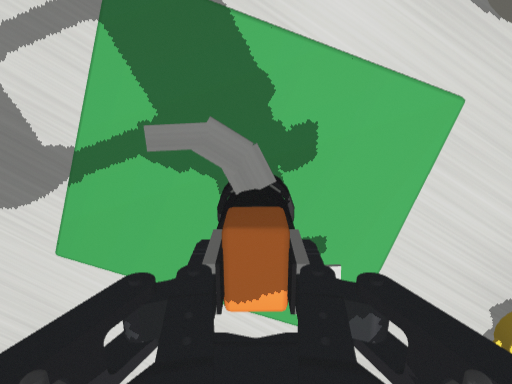

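View pics/s3c.png

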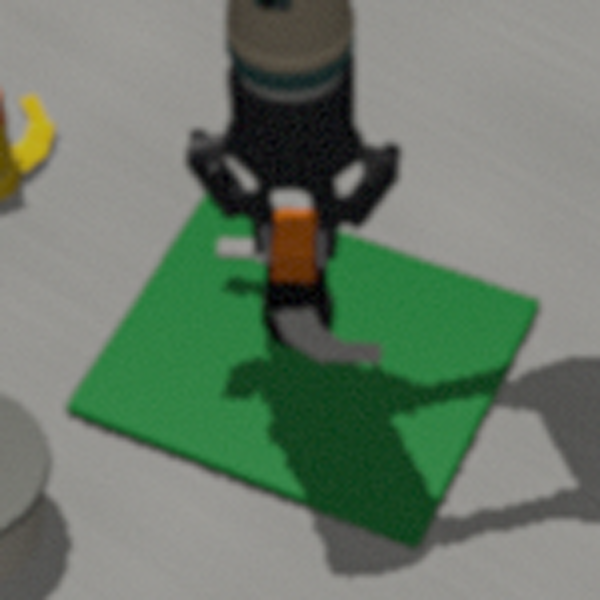

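w3 and s3c show the grip held between the pads, at w3 (223–289, 207–310), with the blade lifted clear of the board and level. Next I check the grip's offset in the hand.

Run:
```python
from h import *
d=load('w3');H=d['hand_eye'];T=wT(d)
c=d['color'][200:320,256].astype(int); print([(200+i,tuple(c[i])) for i in range(0,120,3)][:14])
P=cloud(d,H)
for v in range(208,314,6): print(v,P[v,256].round(4),end=' ')
m=orange(d)>0; m[:200]=0;m[315:]=0;m[:,:200]=0;m[:,310:]=0
for z in (-.027,-.0272):
  for u,v in ((256,225),(256,310),(223,270),(289,270)): print(onplane(d,u,v,z,H).round(4))
p=P[m&(d['range_z']>0)]; t=p[p[:,2]<-.02]; print(np.median(t,0),t.min(0),t.max(0))
```

```text
[(200, (np.int64(22), np.int64(26), np.int64(25))), (203, (np.int64(20), np.int64(24), np.int64(22))), (206, (np.int64(62), np.int64(42), np.int64(29))), (209, (np.int64(115), np.int64(64), np.int64(30))), (212, (np.int64(118), np.int64(66), np.int64(33))), (215, (np.int64(117), np.int64(65), np.int64(31))), (218, (np.int64(118), np.int64(67), np.int64(32))), (221, (np.int64(118), np.int64(66), np.int64(32))), (224, (np.int64(119), np.int64(66), np.int64(33))), (227, (np.int64(129), np.int64(71), np.int64(34))), (230, (np.int64(148), np.int64(80), np.int64(36))), (233, (np.int64(153), np.int64(84), np.int64(38))), (236, (np.int64(153), np.int64(84), np.int64(38))), (239, (np.int64(153), np.int64(84), np.int64(39)))]
208 [ 0.0201  0.0003 -0.0034] 214 [ 0.0199  0.0003 -0.0112] 220 [ 0.0201  0.0003 -0.019 ] 226 [ 0.0202  0.0003 -0.026 ] 232 [ 0.0179  0.0003 -0.0266] 238 [ 0.0159  0.0003 -0.028 ] 244 [ 0.0131  0.0002 -0.0276] 250 [ 0.0098  0.0002 -0.0263] 256 [ 0.0075  0.0002 -0.027 ] 262 [ 0.0047  0.0002 -0.0269] 268 [ 0.0022  0.0002 -0.0274] 274 [-0.0005  0.0002 -0.0275] 280 [-0.0035  0.0002 -0.0273] 286 [-0.0064  0.0002 -0.0271] 292 [-0.0093  0.0002 -0.0271] 298 [-0.0125  0.0002 -0.0267] 304 [-0.0147  0.0002 -0.0278] 310 [-0.0186  0.0002 -0.0265] [ 0.0211  0.0003 -0.027 ]
[-0.0183  0.0002 -0.027 ]
[ 0.0011 -0.0134 -0.027 ]
[ 0.0011  0.0139 -0.027 ]
[ 0.0212  0.0003 -0.0272]
[-0.0181  0.0002 -0.0272]
[ 0.0012 -0.0134 -0.0272]
[ 0.0012  0.0139 -0.0272]
[ 0.00366602  0.00023062 -0.02721635] [-0.01925602 -0.01385974 -0.02951241] [ 0.02057037  0.01393096 -0.02001147]
```

Run:
```python
from h import *
o=[np.pi,0,np.radians(44)]
ctrl.move_linear([.4872,-.2021,.335],rate=.2)
ctrl.goto([.499,.2145,.335],o)
ctrl.move_linear([.499,.2145,.268],rate=.1,orientation=o)
ctrl.dwell(.2)
s=ctrl.read_state();f0=np.array(s['force']);print(s['time_s'],f0,s['wrist_torque'],s['width'],s['position'])
snap('wrist','w4');snap('scene','s4');snap('top','t4')
d=load('s4');a=cv2.resize(d['color'][140:310,320:480],None,fx=2.5,fy=2.5,interpolation=2)
d=load('t4');b=cv2.resize(d['color'][170:300,80:220],None,fx=2.8,fy=3.27,interpolation=2)
b=cv2.resize(b,(392,425));cv2.imwrite('pics/c4.png',np.hstack([a,b])[...,::-1])
```

```text
11.6333 [-0.17045255 -0.46640928 -2.54635856] [ 0.02656296 -0.02695241  0.00655868] 0.027285258572478384 [0.4994303  0.21460124 0.2688086 ]
```

View pics/c4.png

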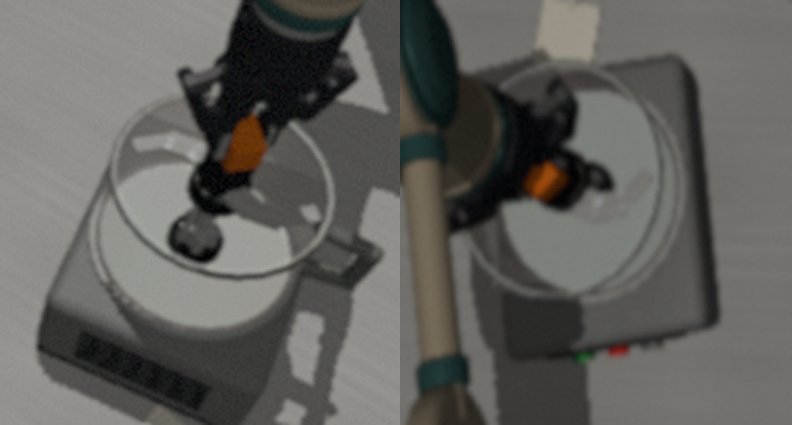

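View pics/w4.png

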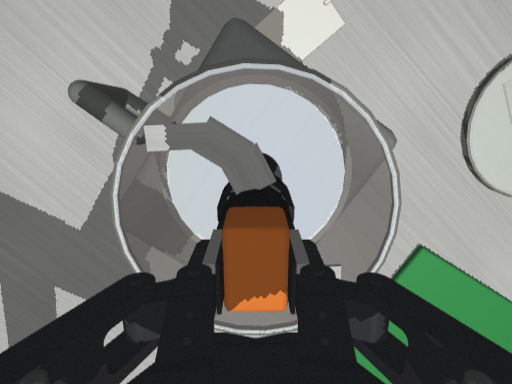

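The pictures show the hub hanging over the spindle and the wings inside the rim; w4 has the bowl ring centred near (256,200). Now I lower in small steps, checking force, to just above the teeth.

```bash
cat >> h.py <<'E'
def st(tag='',f0=np.array([-.17,-.47,-2.55])):
    s=ctrl.read_state();F=np.array(s['force'])-f0
    print(tag,'t%.2f'%s['time_s'],'F',F.round(1),'M',np.round(s['wrist_torque'],2),'p',np.round(s['position'],4),'yaw %.1f'%np.degrees(s['orientation'][2]),'w%.4f'%s['width']); return s,F
E
python3 - <<'E'
from h import *
o=[np.pi,0,np.radians(44)]
for z in (.245,.240,.236,.233,.230,.227,.224,.221,.219):
    ctrl.move_linear([.499,.2145,z],rate=.05,orientation=o)
    s,F=st(z)
    if np.linalg.norm(F)>8: print('stop');break
E
```

```text
0.245 t12.39 F [ 0.2  1.  -1.1] M [0.01 0.01 0.01] p [0.499  0.2145 0.2448] yaw 44.0 w0.0273
0.24 t12.64 F [ 0.7  0.4 -0.4] M [0.   0.08 0.02] p [0.4988 0.2144 0.2398] yaw 44.0 w0.0272
0.236 t12.89 F [-0.8  0.7 -1.4] M [ 0.    0.05 -0.02] p [0.4988 0.2144 0.2357] yaw 44.0 w0.0273
0.233 t13.14 F [ 0.2  0.9 -0.3] M [-0.02  0.05  0.03] p [0.4988 0.2144 0.2328] yaw 44.0 w0.0273
0.23 t13.39 F [ 0.   0.9 -0.5] M [ 0.04  0.07 -0.02] p [0.4988 0.2145 0.2298] yaw 44.0 w0.0272
0.227 t13.64 F [ 1.1 -0.3 -0.2] M [0.01 0.03 0.  ] p [0.4988 0.2144 0.2267] yaw 44.0 w0.0272
0.224 t13.89 F [ 1.3  1.3 -1.5] M [-0.   -0.03 -0.01] p [0.4988 0.2144 0.2237] yaw 44.0 w0.0272
0.221 t14.14 F [-0.6  0.4 -0.9] M [ 0.03  0.   -0.02] p [0.4988 0.2145 0.2207] yaw 44.0 w0.0272
0.219 t14.39 F [0.3 1.2 0.1] M [-0.    0.05  0.04] p [0.4989 0.2145 0.2188] yaw 44.0 w0.0272
```

Run:
```python
from h import *
o=[np.pi,0,np.radians(44)]
z=.2175
while z>.2095:
    ctrl.move_linear([.499,.2145,z],rate=.02,orientation=o)
    s,F=st(round(z,4))
    if F[2]>4 or np.hypot(*F[:2])>8: print('stop');break
    z-=.0007
```

```text
0.2175 t14.64 F [-0.7  0.6 -1.1] M [-0.06 -0.04 -0.02] p [0.4989 0.2145 0.2174] yaw 44.0 w0.0271
0.2168 t14.89 F [0.4 0.4 0.2] M [ 0.03 -0.01 -0.01] p [0.499  0.2145 0.2168] yaw 44.0 w0.0276
0.2161 t15.14 F [ 1.4  0.4 -0.8] M [ 0.02 -0.05  0.01] p [0.499  0.2145 0.216 ] yaw 44.0 w0.0271
0.2154 t15.39 F [ 0.   1.2 -0.4] M [ 0.05  0.01 -0.  ] p [0.4989 0.2145 0.2153] yaw 44.0 w0.0273
0.2147 t15.64 F [0.6 0.6 0.7] M [ 0.03 -0.01  0.01] p [0.4991 0.2145 0.2149] yaw 44.0 w0.0271
0.214 t15.89 F [-0.2 -0.1  6.7] M [-0.04  0.29 -0.  ] p [0.4992 0.2145 0.2148] yaw 44.0 w0.0270
stop
```

Contact came at TCP z 0.2148 m, where riding on the teeth was expected (0.2149). Now I turn it by feel with a light press.

Run:
```python
from h import *
ok=False
for y in list(range(42,17,-2))+list(range(22,73,4)):
    if y<18: break
    ctrl.move_linear([.499,.2145,.2140],rate=.05,orientation=[np.pi,0,np.radians(y)])
    s,F=st(y)
    if s['position'][2]<.2144 and F[2]<3: print('sunk');break
    if np.hypot(*F[:2])>10 or F[2]>14 or ctrl.read_state()['time_s']>32: print('stop');break
```

```text
42 t16.14 F [-1.8 -0.1  8.8] M [ 0.01  0.26 -0.02] p [0.4994 0.2146 0.2147] yaw 42.0 w0.0273
40 t16.39 F [-0.7  0.8  8.1] M [-0.12  0.26 -0.06] p [0.4995 0.2146 0.2147] yaw 40.1 w0.0272
38 t16.64 F [-0.   0.1  7.5] M [-0.03  0.12 -0.  ] p [0.4996 0.2147 0.2147] yaw 38.1 w0.0272
36 t16.89 F [-0.1  0.6  8.3] M [ 0.    0.02 -0.02] p [0.4996 0.2147 0.2145] yaw 36.1 w0.0269
34 t17.14 F [1.  0.5 6.3] M [ 0.02 -0.16 -0.  ] p [0.4996 0.2146 0.2142] yaw 34.1 w0.0275
32 t17.39 F [2.2 0.9 1.2] M [ 0.12 -0.4  -0.1 ] p [0.499  0.2145 0.2131] yaw 32.1 w0.0271
sunk
```

Run:
```python
from h import *
for y in (30,28,26.5):
    ctrl.move_linear([.499,.2145,.2135],rate=.05,orientation=[np.pi,0,np.radians(y)]); st(y)
o=[np.pi,0,np.radians(26.5)]
for z in (.2125,.2115,.2105,.2095):
    ctrl.move_linear([.499,.2145,z],rate=.02,orientation=o); s,F=st(z)
    if F[2]>8: print('stop');break
```

```text
30 t17.64 F [ 1.1  1.2 -1.3] M [ 0.09 -0.33 -0.05] p [0.4986 0.2144 0.2126] yaw 30.1 w0.0275
28 t17.89 F [ 1.3  0.7 -1. ] M [ 0.06 -0.09 -0.1 ] p [0.4984 0.2143 0.213 ] yaw 28.1 w0.0271
26.5 t18.14 F [-0.1  0.1 -0.9] M [-0.01 -0.01  0.  ] p [0.4985 0.2144 0.2133] yaw 26.6 w0.0272
0.2125 t18.39 F [-0.3  0.2 -1.2] M [-0.   -0.05 -0.03] p [0.4988 0.2144 0.2124] yaw 26.5 w0.0277
0.2115 t18.64 F [ 0.9 -0.1 -0.6] M [ 0.08 -0.01  0.07] p [0.4989 0.2145 0.2114] yaw 26.5 w0.0270
0.2105 t18.89 F [-0.4  0.9 -0.4] M [-0.01 -0.07 -0.02] p [0.499  0.2145 0.2104] yaw 26.5 w0.0275
0.2095 t19.14 F [-0.1 -0.1 -0.6] M [-0.01  0.02  0.04] p [0.499  0.2145 0.2094] yaw 26.5 w0.0275
```

It is in mesh with no resistance. I carry on down gently to the seat, expected at TCP z ≈ 0.1949 m.

Run:
```python
from h import *
o=[np.pi,0,np.radians(26.5)]
for z in [.207,.2045,.202,.1995,.1975,.1965]+list(np.arange(.1958,.1915,-.0006)):
    ctrl.move_linear([.499,.2145,z],rate=.02,orientation=o); s,F=st(round(z,4))
    if F[2]>8 or np.hypot(*F[:2])>10: print('stop');break
ctrl.dwell(.3);st('hold')
```

```text
0.207 t19.42 F [-1.   0.5  7.9] M [-0.19  0.39 -0.  ] p [0.4993 0.2146 0.2084] yaw 26.5 w0.0272
0.2045 t19.69 F [-3.2  0.6 16.4] M [-0.32  0.86 -0.  ] p [0.4996 0.2147 0.2075] yaw 26.5 w0.0271
stop
hold t19.99 F [-1.7  0.1 15.7] M [-0.36  0.83 -0.  ] p [0.4996 0.2147 0.2076] yaw 26.5 w0.0271
```

It stopped short: 16 N with the foot about 13 mm above the seat and an off-axis moment. I back off rather than push, and look.

Run:
```python
from h import *
o=[np.pi,0,np.radians(26.5)]
ctrl.move_linear([.499,.2145,.2095],rate=.03,orientation=o); st()
for n,f in (('wrist','w5'),('scene','s5'),('top','t5')): snap(n,f)
d=load('s5');a=cv2.resize(d['color'][170:270,345:465],None,fx=5,fy=5,interpolation=2)
cv2.imwrite('pics/c5.png',a[...,::-1])
d=load('w5');H=d['hand_eye'];P=cloud(d,H)
for v in range(190,314,8): print(v,P[v,256].round(4),end=' ')
```

```text
t20.31 F [0.5 1.6 1. ] M [ 0.02 -0.04 -0.04] p [0.4991 0.2145 0.2091] yaw 26.5 w0.0270
190 [0.0208 0.0004 0.0253] 198 [0.0209 0.0004 0.0099] 206 [0.0199 0.0004 0.0002] 214 [ 0.0199  0.0003 -0.011 ] 222 [ 0.0204  0.0003 -0.022 ] 230 [ 0.019   0.0003 -0.027 ] 238 [ 0.016   0.0003 -0.028 ] 246 [ 0.012   0.0003 -0.0271] 254 [ 0.0088  0.0003 -0.0277] 262 [ 0.0048  0.0003 -0.0271] 270 [ 0.0009  0.0003 -0.0267] 278 [-0.0027  0.0003 -0.027 ] 286 [-0.0058  0.0003 -0.0281] 294 [-0.0099  0.0003 -0.0276] 302 [-0.0143  0.0003 -0.0269] 310 [-0.0188  0.0003 -0.0263]
```

View pics/c5.png

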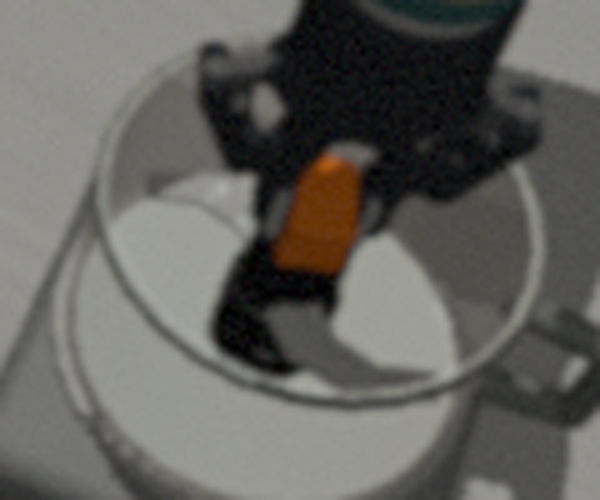

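View pics/w5.png

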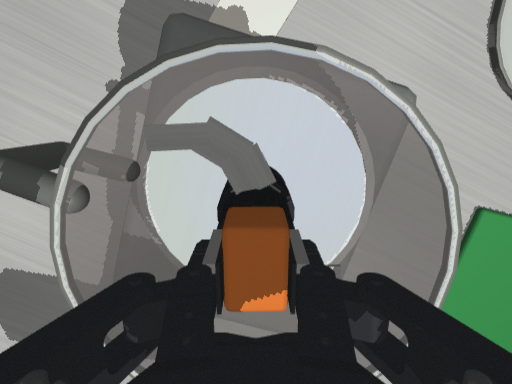

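The pictures show no obstacle: the hub is upright on the pin and the grip still sits 27 mm above the TCP, so nothing slipped. The splines seem to be binding. I feel for the freest yaw under a light press.

Run:
```python
from h import *
for y in (26.5,28.5,30.5,26.5,24.5,22.5,20.5):
    ctrl.move_linear([.499,.2145,.2078],rate=.03,orientation=[np.pi,0,np.radians(y)]); s,F=st(y)
    if s['position'][2]<.2078 : print('sunk');break
    if abs(s['wrist_torque'][2])>.4 or F[2]>15: print('stop');break
```

```text
26.5 t20.71 F [-0.8  0.9  6.5] M [-0.14  0.2  -0.05] p [0.4993 0.2146 0.2085] yaw 26.5 w0.0271
28.5 t20.96 F [-0.9  1.6  7.3] M [-0.01  0.38 -0.  ] p [0.499  0.2148 0.2084] yaw 28.5 w0.0274
30.5 t21.21 F [ 0.4 -0.7  7.9] M [-0.15  0.22  0.01] p [0.4996 0.2145 0.2085] yaw 30.5 w0.0272
26.5 t21.46 F [ 0.1 -0.6  7.6] M [-0.36  0.04  0.07] p [0.4999 0.2142 0.2086] yaw 26.6 w0.0273
24.5 t21.71 F [ 1.6 -0.   8.2] M [-0.39 -0.14  0.  ] p [0.5003 0.214  0.2086] yaw 24.6 w0.0270
22.5 t21.96 F [ 0.4 -0.   7.5] M [-0.36 -0.04 -0.  ] p [0.5001 0.2142 0.2085] yaw 22.6 w0.0271
20.5 t22.21 F [ 1.  -0.5  6.8] M [-0.23 -0.12  0.02] p [0.4996 0.2145 0.2083] yaw 20.6 w0.0272
```

Yaw turns freely over 10° with a firm floor. Before going on I look again at the spindle in the early close view, including its depth.

Run:
```python
from h import *
d=load('w1');T=wT(d);P=cloud(d,T)
cv2.imwrite('pics/w1z.png',cv2.resize(d['color'][155:215,225:285],None,fx=10,fy=10,interpolation=cv2.INTER_NEAREST)[...,::-1])
np.set_printoptions(linewidth=220)
print((P[160:214:2,232:278:2,2]*1000).round().astype(int))
```

```text
[[120 119 121 119 121 119 121 121 123 123 125 126 126 125 121 118 120 120 120 120 120 121 121]
 [122 120 120 120 120 119 125 129 131 130 130 130 130 131 130 131 126 121 121 120 120 118 121]
 [121 120 121 121 125 130 130 130 130 131 131 130 130 130 130 130 131 131 127 119 119 120 120]
 [120 119 121 128 131 130 130 131 131 132 129 131 131 130 131 130 131 130 130 129 120 120 119]
 [121 120 127 131 131 130 131 130 130 131 136 135 135 133 129 130 130 131 130 130 130 120 120]
 [120 125 130 130 130 130 129 130 129 130 145 143 143 144 130 131 131 131 130 130 130 131 119]
 [120 131 130 131 130 130 130 131 131 130 152 152 152 152 130 130 130 131 130 130 129 131 124]
 [130 131 130 132 130 130 130 129 130 131 153 152 152 152 131 130 130 130 130 131 131 131 130]
 [130 131 129 133 131 130 131 130 137 139 152 152 151 153 137 132 131 130 131 130 132 129 130]
 [130 131 129 140 139 135 132 140 144 148 152 151 152 152 146 140 132 131 130 131 129 131 131]
 [131 131 130 148 146 142 141 149 153 152 153 153 152 153 153 149 141 135 137 139 140 129 130]
 [129 131 152 152 152 151 148 153 153 152 153 152 153 1
[... 765 characters left out ...]
3 182 152 153 130 130 130 130 120]
 [121 119 130 130 145 152 152 183 185 187 188 423 188 186 186 182 152 145 129 131 131 131 120]
 [120 121 120 130 152 153 152 184 186 188 189 188 189 189 186 185 151 152 130 130 129 120 121]
 [121 120 120 120 153 153 151 182 187 188 190 189 189 188 188 182 153 153 148 131 121 120 120]
 [121 120 120 120 119 152 152 181 187 189 189 189 189 189 185 181 152 152 151 120 121 120 120]
 [120 120 120 120 120 120 152 130 182 187 188 188 188 188 183 153 151 120 121 120 121 120 119]
 [121 121 120 121 121 121 120 119 121 121 184 184 182 121 121 119 120 120 119 121 121 119 120]
 [121 119 120 121 121 120 119 120 121 120 120 120 121 120 121 120 120 121 121 121 121 120 121]]
```

View pics/w1z.png

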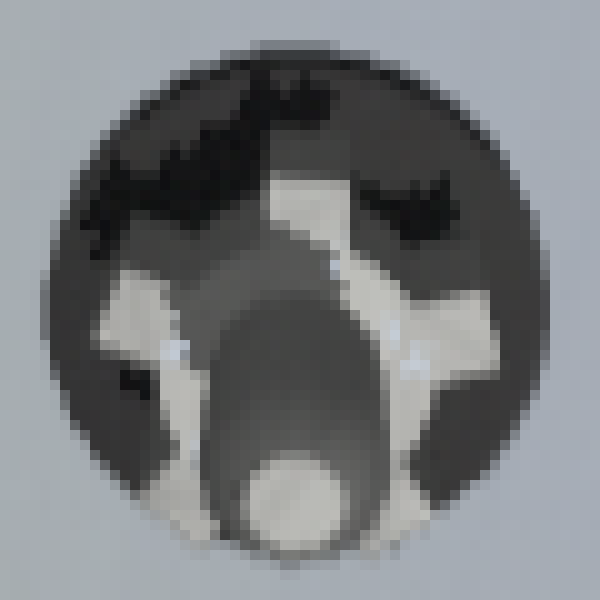

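The spindle is plain, with no ledge. The moments point at a contact about 50 mm from the axis toward -y, which is where the lower wing is. I check what the bowl looks like there.

Run:
```python
from h import *
np.set_printoptions(linewidth=250)
d=load('w1');T=wT(d);P=cloud(d,T)
r=np.hypot(P[...,0]-.499,P[...,1]-.2145);a=np.degrees(np.arctan2(P[...,1]-.2145,P[...,0]-.499))
print('radius vs median z per sector(30deg)')
for lo in range(-180,180,30):
    print(lo,[int(1000*np.median(P[...,2][(a>=lo)&(a<lo+30)&(r>=k/1000)&(r<(k+5)/1000)])) if ((a>=lo)&(a<lo+30)&(r>=k/1000)&(r<(k+5)/1000)).sum()>3 else None for k in range(25,110,5)])
def fit(p):
    A=np.c_[2*p,np.ones(len(p))];s=np.linalg.lstsq(A,(p**2).sum(1),rcond=None)[0];return s[:2],np.sqrt(s[2]+s[:2]@s[:2])
h=cv2.cvtColor(d['color'],cv2.COLOR_RGB2GRAY)
m=((P[...,2]>.117)&(P[...,2]<.123)&(r<.1)).astype(np.uint8)
cs,_=cv2.findContours(m,0,cv2.CHAIN_APPROX_NONE);c=max(cs,key=cv2.contourArea)[:,0]
p=np.array([P[v,u,:2] for u,v in c]);print('floor',fit(p))
for f in('w1','top0','scene0'):
    d=load(f);P=cloud(d,wT(d) if f=='w1' else d['cam_to_world']);r=np.hypot(P[...,0]-.499,P[...,1]-.2145)
    k=(P[...,2]>.221)&(P[...,2]<.229)&(r<.1);print(f,k.sum(),fit(P[k][:,:2]))
# wing tips in tool frame
d=load('w5');H=d['hand_eye']
print('upper tip tool',onplane(d,148,125,.0649-.034,H),onplane(d,148,150,.0649-.034,H))
d=load('w2');T=wT(d)
for t in ((545,335),(545,370)): print('low/near tip',onplane(d,t[0]/3+130,t[1]/3+100,.022,T)-[.4872,-.2021,0])
for t in ((193,98),(197,140)): print('far tip', onplane(d,t[0]/3+130,t[1]/3+100,.047,T)-[.4872,-.2021,0])
P=cloud(d,T);print(P[217,305],P[138,198],P[215,300])
```

```text
radius vs median z per sector(30deg)
-180 [120, 120, 120, 120, 120, 120, 120, 120, 120, 120, 120, 135, 197, 224, None, None, None]
-150 [120, 120, 120, 120, 120, 120, 120, 120, 120, 120, 120, 137, 197, 224, None, None, None]
-120 [120, 120, 120, 120, 120, 120, 120, 120, 120, 120, 120, 134, 194, 224, None, None, None]
-90 [120, 120, 120, 299, 120, 121, 120, 346, 348, 120, 120, 129, 186, 224, None, None, None]
-60 [120, 120, 120, 317, 326, 338, 344, 348, 349, 346, 120, 121, 200, 224, None, None, None]
-30 [360, 371, 368, 361, 358, 120, 120, 120, 120, 120, 120, 120, 206, 224, None, 109, 108]
0 [120, 375, 120, 120, 120, 120, 120, 120, 120, 120, 422, 120, 219, 224, None, 109, 107]
30 [120, 375, 120, 120, 120, 120, 120, 120, 120, 120, 120, 120, 216, 224, None, 111, 110]
60 [359, 368, 366, 359, 356, 120, 120, 120, 120, 120, 120, 120, 202, 224, None, None, 110]
90 [120, 120, 360, 315, 330, 343, 345, 349, 349, 344, 120, 125, 196, 224, 217, 217, 216]
120 [120, 120, 120, 120, 120, 120, 120, 120, 120, 120, 120, 123, 179, 224, None, None, None]
150 [120, 120, 120, 120, 120, 120, 120, 120, 120, 120, 120, 129, 193, 224, None, None, None]
floor (array([0.4989145 , 0.21459074]), np.float64(0.08468921180302648))
w1 6736 (array([0.49976887, 0.21499654]), np.float64(0.08849820017019915))
top0 462 (array([0.49997863, 0.21522618]), np.float64(0.08915892624497002))
scene0 781 (array([0.50089673, 0.21426851]), np.float64(0.08905064889839626))
upper tip tool [ 0.05612628 -0.0584379   0.0309    ] [ 0.04247032 -0.05973466  0.0309    ]
low/near tip [-0.00568621 -0.07455288  0.022     ]
low/near tip [-0.01809984 -0.08194955  0.022     ]
far tip [0.01682909 0.08001951 0.047     ]
far tip [0.00478105 0.07293389 0.047     ]
[ 0.47271494 -0.27256997  0.02388042] [ 0.5010569  -0.12761513  0.04753125] [ 0.47222833 -0.26611599  0.02427704]
```

Run:
```python
from h import *
def go(x,y,z,yaw,tag):
    ctrl.move_linear([x,y,z],rate=.03,orientation=[np.pi,0,np.radians(yaw)]); return st(tag)
for yw in (18,15,12,16,20,24,28,32,35):
    s,F=go(.4995,.2147,.2078,yw,yw)
    if s['position'][2]<.2075: print('sunk');break
    if F[2]>15 : print('stop');break
    if abs(s['wrist_torque'][2])>.25: print('wall')
```

```text
18 t22.46 F [0.7 0.6 1. ] M [ 0.15 -0.08  0.04] p [0.4988 0.2149 0.207 ] yaw 18.1 w0.0270
sunk
```

It yields at 18°. I continue down gently, easing the yaw by feel.

Run:
```python
from h import *
def go(x,y,z,yaw,tag):
    ctrl.move_linear([x,y,z],rate=.03,orientation=[np.pi,0,np.radians(yaw)]); return st(tag)
yw=16; go(.4993,.2147,.2070,yw,'')
for z in np.arange(.206,.1925,-.001):
    s,F=go(.4993,.2147,z,yw,round(z,4))
    if F[2]>7: print('stop');break
```

```text
t22.71 F [0.1 0.2 0.7] M [ 0.15 -0.15  0.15] p [0.4991 0.2148 0.2063] yaw 16.1 w0.0268
0.206 t22.96 F [0.7 1.2 2.4] M [0.24 0.05 0.14] p [0.4991 0.2148 0.2058] yaw 16.0 w0.0274
0.205 t23.21 F [-0.5  2.2  4.4] M [0.16 0.18 0.11] p [0.4991 0.2148 0.2052] yaw 16.0 w0.0273
0.204 t23.46 F [-1.6  1.5  6. ] M [0.21 0.27 0.12] p [0.4992 0.2148 0.2041] yaw 16.0 w0.0273
0.203 t23.71 F [-0.9  1.4  6.4] M [0.29 0.27 0.18] p [0.4992 0.2148 0.203 ] yaw 16.0 w0.0274
0.202 t23.96 F [-1.7  1.5  6.6] M [0.28 0.34 0.22] p [0.4992 0.2148 0.202 ] yaw 16.0 w0.0272
0.201 t24.21 F [-1.1  1.9  8.1] M [0.31 0.36 0.18] p [0.4992 0.2148 0.2011] yaw 16.0 w0.0268
stop
```

Run:
```python
from h import *
def go(x,y,z,yaw,tag):
    ctrl.move_linear([x,y,z],rate=.03,orientation=[np.pi,0,np.radians(yaw)]); return st(tag)
for yw in (17.5,19,20.5,22): 
    s,F=go(.4993,.2147,.2015,yw,yw)
    if s['wrist_torque'][2]<-.1: break
```

```text
17.5 t24.46 F [-0.7  2.6  2.5] M [ 0.49  0.29 -0.05] p [0.499  0.2149 0.2008] yaw 17.4 w0.0270
19 t24.71 F [-1.6  4.1  1.2] M [ 0.7   0.4  -0.06] p [0.4987 0.2149 0.2008] yaw 18.9 w0.0269
20.5 t24.96 F [-2.8  4.5 -0.2] M [ 0.83  0.66 -0.12] p [0.4985 0.215  0.2009] yaw 20.4 w0.0270
```

The moments match a side force acting about 0.2 m below the wrist, so the hub is slightly off-centre. I add admittance: shift xy along the side force and yaw along the torque.

```bash
cat >> h.py <<'E'
def adm(c,z,n,kx=.00012,kw=8.,tag=''):
    # c=[x,y,yawdeg]; lateral force from moments (L~.2) and force averaged
    for _ in range(n):
        ctrl.move_linear([c[0],c[1],z],rate=.03,orientation=[np.pi,0,np.radians(c[2])]); s,F=st(f'{tag}{z:.4f}')
        M=np.array(s['wrist_torque']); f=.5*F[:2]+.5*np.array([-M[1],M[0]])/.2
        c[0]+=np.clip(kx*f[0],-.0004,.0004); c[1]+=np.clip(kx*f[1],-.0004,.0004)
        c[2]+=np.clip(kw*M[2],-1.5,1.5) if abs(M[2])>.06 else 0
    return c,s,F
E
python3 - <<'E'
from h import *
c=[.4993,.2147,19.]
c,s,F=adm(c,.2015,5)
print(c)
z=.2005
while z>.193:
    c,s,F=adm(c,z,1)
    if F[2]>8: print('stop');break
    z-=.0008
print(c)
E
```

```text
0.2015 t25.21 F [-3.   3.9 -1.7] M [ 0.97  0.6  -0.09] p [0.4988 0.2148 0.201 ] yaw 19.0 w0.0272
0.2015 t25.46 F [-1.7  3.8 -3.3] M [ 0.76  0.42 -0.07] p [0.4988 0.2149 0.2011] yaw 18.2 w0.0274
0.2015 t25.71 F [-0.6  1.4 -5.1] M [ 0.39  0.17 -0.05] p [0.4989 0.215  0.2012] yaw 17.7 w0.0270
0.2015 t25.96 F [-0.3  1.2 -5.5] M [ 0.04  0.09 -0.01] p [0.4988 0.2151 0.2013] yaw 17.7 w0.0275
0.2015 t26.21 F [ 0.5 -1.4 -5.3] M [-0.19  0.   -0.02] p [0.4987 0.2152 0.2014] yaw 17.7 w0.0274
[np.float64(0.498611983499755), np.float64(0.21564251493730907), np.float64(17.6806146459199)]
0.2005 t26.46 F [-1.3 -1.6 -0.3] M [-0.47  0.27 -0.05] p [0.4988 0.2152 0.2011] yaw 17.7 w0.0273
0.1997 t26.71 F [-2.2 -1.8  4.3] M [-0.56  0.32  0.01] p [0.4989 0.2153 0.2006] yaw 17.7 w0.0273
0.1989 t26.96 F [-0.5 -0.8  4.9] M [-0.44  0.09 -0.  ] p [0.4988 0.2153 0.1993] yaw 17.7 w0.0272
0.1981 t27.21 F [ 0.3 -1.1  2.7] M [-0.3  -0.11  0.  ] p [0.4988 0.2151 0.1981] yaw 17.7 w0.0277
0.1973 t27.46 F [ 1.4 -0.7  3.3] M [-0.19 -0.29  0.05] p [0.4987 0.2151 0.1972] yaw 17.7 w0.0274
0.1965 t27.71 F [ 0.8 -0.   5.3] M [-0.02 -0.16  0.04] p [0.4987 0.215  0.1969] yaw 17.7 w0.0274
0.1957 t27.96 F [-0.8 -0.7 10.6] M [-0.04  0.06  0.02] p [0.4987 0.2151 0.1969] yaw 17.7 w0.0274
stop
[np.float64(0.4984107030152528), np.float64(0.21462536585842307), np.float64(17.6806146459199)]
```

Nearly home. It stops firmly at 0.1969 m, against 0.1949 m expected. I check whether the grip slid in the pads or there is still 2 mm to go.

Run:
```python
from h import *
d=snap('wrist','w6');P=cloud(d,d['hand_eye'])
q=P[235:300,240:275].reshape(-1,3); print('grip top in tool z',np.median(q[:,2]), np.median(cloud(load('w5'),d['hand_eye'])[235:300,240:275,2]),np.median(cloud(load('w3'),d['hand_eye'])[235:300,240:275,2]))
A=np.c_[q[:,:2],np.ones(len(q))];print(np.linalg.lstsq(A,q[:,2],rcond=None)[0])
W=cloud(d,wT(d));print('world grip top',np.median(W[235:300,240:275,2]), 'expect .222')
snap('scene','s6');a=load('s6');cv2.imwrite('pics/c6.png',cv2.resize(a['color'][170:270,345:465],None,fx=5,fy=5,interpolation=2)[...,::-1])
```

```text
grip top in tool z -0.02742246468942665 -0.027402737411506894 -0.02739572433198162
[-0.3270349   0.01455518 -0.0269561 ]
world grip top 0.22429397799291717 expect .222
```

View pics/c6.png

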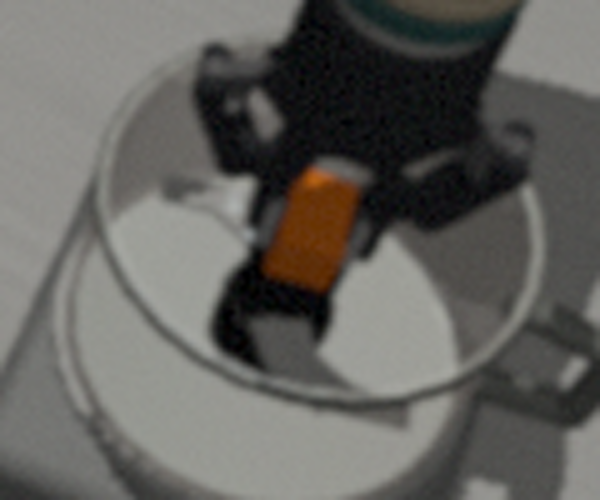

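The grip hasn't slid and its top is at 0.2243 m, so about 2 mm remains. I keep a gentle press and wiggle yaw and xy.

Run:
```python
from h import *
for f in('w3','w6'):
    d=load(f);P=cloud(d,d['hand_eye']);q=P[250:300,240:275].reshape(-1,3);A=np.c_[q[:,:2],np.ones(len(q))];print(f,np.linalg.lstsq(A,q[:,2],rcond=None)[0])
c=[.4988,.2149,17.7]
z=.1957
for dy in (0,1.5,3,4.5,3,0,-1.5,-3):
    c[2]=17.7+dy
    c,s,F=adm(c,z,1,kw=0,tag=f'{c[2]} ')
    if s['position'][2]<.1959: print('sunk');break
    if abs(s['wrist_torque'][2])>.25: print('wall')
print(c)
```

```text
w3 [-0.62742242  0.01126107 -0.02838033]
w6 [-0.58748532  0.01261085 -0.02830883]
17.7 0.1957 t28.31 F [-0.7 -1.3  9.6] M [-0.13  0.16  0.01] p [0.4988 0.2151 0.1968] yaw 17.7 w0.0269
19.2 0.1957 t28.56 F [-1.5  0.9 10.5] M [-0.12  0.23  0.01] p [0.4985 0.2152 0.1968] yaw 19.2 w0.0271
20.7 0.1957 t28.81 F [-0.7  0.5 11. ] M [-0.05  0.31 -0.02] p [0.4982 0.2153 0.1968] yaw 20.7 w0.0272
22.2 0.1957 t29.06 F [-1.3  2.3  9.2] M [ 0.05  0.41 -0.02] p [0.4979 0.2155 0.1968] yaw 22.2 w0.0271
20.7 0.1957 t29.31 F [-1.5  0.3  8.9] M [-0.03  0.17 -0.15] p [0.4981 0.2154 0.1968] yaw 20.7 w0.0271
17.7 0.1957 t29.56 F [-0.2 -0.   8.8] M [-0.14 -0.07 -0.01] p [0.4987 0.2152 0.1968] yaw 17.7 w0.0273
16.2 0.1957 t29.81 F [-0.5 -1.   8.8] M [-0.19 -0.08  0.03] p [0.4989 0.2151 0.1969] yaw 16.2 w0.0274
14.7 0.1957 t30.06 F [1.6 0.1 8.9] M [-0.2  -0.02  0.03] p [0.4989 0.215  0.1968] yaw 14.7 w0.0268
[np.float64(0.498182583918051), np.float64(0.21476614172844172), 14.7]
```

Run:
```python
from h import *
for f in('w3','w5','w6'):
    d=load(f);P=cloud(d,d['hand_eye']);
    print(f,[ (np.median(P[v-3:v+4,235:278,0]).round(4),np.median(P[v-3:v+4,235:278,2]).round(4)) for v in (212,219,240,255,270,285,298)])
    print(' lat',[ (np.median(P[250:290,u-2:u+3,1]).round(4),np.median(P[250:290,u-2:u+3,2]).round(4)) for u in (228,240,256,270,283)])
    g=d['color'][:,256].astype(int).sum(1); print([v for v in range(195,325) if abs(g[v+1]-g[v-1])>40])
```

```text
w3 [(np.float64(0.02), np.float64(-0.009)), (np.float64(0.02), np.float64(-0.0174)), (np.float64(0.0147), np.float64(-0.0274)), (np.float64(0.0081), np.float64(-0.0274)), (np.float64(0.0014), np.float64(-0.0274)), (np.float64(-0.0058), np.float64(-0.0274)), (np.float64(-0.012), np.float64(-0.0275))]
 lat [(np.float64(-0.0113), np.float64(-0.0273)), (np.float64(-0.0064), np.float64(-0.0274)), (np.float64(0.0002), np.float64(-0.0274)), (np.float64(0.006), np.float64(-0.0273)), (np.float64(0.0114), np.float64(-0.0272))]
[205, 206, 207, 299, 300, 310, 311, 312, 313, 314, 315]
w5 [(np.float64(0.02), np.float64(-0.0089)), (np.float64(0.0201), np.float64(-0.0177)), (np.float64(0.0148), np.float64(-0.0274)), (np.float64(0.0081), np.float64(-0.0274)), (np.float64(0.0012), np.float64(-0.0274)), (np.float64(-0.0056), np.float64(-0.0274)), (np.float64(-0.012), np.float64(-0.0275))]
 lat [(np.float64(-0.0113), np.float64(-0.0272)), (np.float64(-0.0063), np.float64(-0.0275)), (np.float64(0.0003), np.float64(-0.0275)), (np.float64(0.0061), np.float64(-0.0274)), (np.float64(0.0115), np.float64(-0.0272))]
[205, 206, 207, 299, 300]
w6 [(np.float64(0.0201), np.float64(-0.0088)), (np.float64(0.0201), np.float64(-0.0176)), (np.float64(0.0148), np.float64(-0.0274)), (np.float64(0.0083), np.float64(-0.0275)), (np.float64(0.0013), np.float64(-0.0273)), (np.float64(-0.0057), np.float64(-0.0275)), (np.float64(-0.0119), np.float64(-0.0274))]
 lat [(np.float64(-0.0111), np.float64(-0.0272)), (np.float64(-0.0062), np.float64(-0.0275)), (np.float64(0.0005), np.float64(-0.0274)), (np.float64(0.0062), np.float64(-0.0274)), (np.float64(0.0116), np.float64(-0.0272))]
[205, 206, 207, 302, 303]
```

View pics/w6.png

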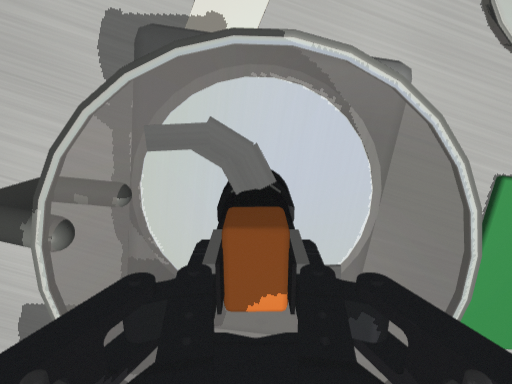

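Hand pose and depth both say 2 mm short (grip top 0.2243 m, not 0.222 m), with the resistance roughly on the axis. I try a small xy search under the same light press.

Run:
```python
from h import *
o=[np.pi,0,np.radians(18)]
c=np.array([.499,.2148])
for a in [None]+list(range(0,360,45)):
    x=c if a is None else c+.0013*np.array([np.cos(np.radians(a)),np.sin(np.radians(a))])
    ctrl.move_linear([*x,.1955],rate=.03,orientation=o); s,F=st(a)
    if s['position'][2]<.1960: print('sunk');break
    if np.hypot(*F[:2])>12: print('stop');break
print(s['orientation'])
```

```text
None t30.31 F [-2.1 -0.2 12.3] M [-0.01  0.41 -0.05] p [0.4987 0.2154 0.1968] yaw 18.0 w0.0272
0 t30.56 F [-3.5  0.3 14.2] M [ 0.05  0.74 -0.03] p [0.4988 0.2154 0.1968] yaw 18.0 w0.0271
45 t30.81 F [-4.5 -0.9 12.4] M [-0.32  0.59 -0.06] p [0.4988 0.2155 0.1968] yaw 18.0 w0.0269
90 t31.06 F [-1.5 -2.  12.2] M [-0.42  0.34 -0.05] p [0.4987 0.2155 0.1968] yaw 18.0 w0.0273
135 t31.31 F [ 0.8 -1.9 11.2] M [-0.38  0.06 -0.03] p [0.4986 0.2155 0.1968] yaw 18.0 w0.0271
180 t31.56 F [0.9 0.8 9.4] M [-0.    0.   -0.07] p [0.4985 0.2154 0.1968] yaw 18.0 w0.0274
225 t31.81 F [-0.2  3.3 10.5] M [ 0.33  0.06 -0.06] p [0.4986 0.2152 0.1968] yaw 18.0 w0.0274
270 t32.06 F [-1.9  2.7 11.2] M [0.49 0.39 0.  ] p [0.4987 0.2152 0.1969] yaw 18.0 w0.0274
315 t32.31 F [-3.6  2.6 12.1] M [0.35 0.63 0.05] p [0.4988 0.2153 0.1968] yaw 18.0 w0.0272
[-3.13834396e+00  3.21408335e-04  3.13878149e-01]
```

Run:
```python
from h import *
c=np.array([.4987,.2153]);Z=.1985
def go(x,y,z,yaw,tag):
    ctrl.move_linear([x,y,z],rate=.03,orientation=[np.pi,0,np.radians(yaw)]); return st(tag)
go(*c,Z,18,'c')
for dx,dy in ((.002,0),(-.002,0),(0,.002),(0,-.002),(0,0)): go(c[0]+dx,c[1]+dy,Z,18,(dx,dy))
for y in (22,26,29,18,14,10,7,18):
    go(*c,Z,y,y)
```

```text
c t32.58 F [1.4 0.8 2.7] M [-0.03 -0.02 -0.03] p [0.4984 0.2153 0.1982] yaw 18.0 w0.0269
(0.002, 0) t32.83 F [-3.8  1.9  3. ] M [ 0.13  0.86 -0.08] p [0.4991 0.2154 0.1978] yaw 18.0 w0.0269
(-0.002, 0) t33.11 F [ 3.8 -0.  -5. ] M [ 0.11 -0.74  0.06] p [0.498  0.2153 0.1982] yaw 18.0 w0.0274
(0, 0.002) t33.36 F [ 1.  -4.4 -2.2] M [-1.14 -0.25  0.04] p [0.4985 0.2158 0.1981] yaw 18.0 w0.0271
(0, -0.002) t33.64 F [ 1.   4.1 -4.1] M [ 0.83 -0.08  0.  ] p [0.4984 0.2148 0.1984] yaw 18.0 w0.0268
(0, 0) t33.89 F [ 0.1  2.4 -4.7] M [ 0.14 -0.14  0.  ] p [0.4984 0.2152 0.1984] yaw 18.0 w0.0274
22 t34.14 F [-1.7  1.6 -3.2] M [ 0.33  0.41 -0.12] p [0.4979 0.2155 0.1984] yaw 21.9 w0.0269
26 t34.39 F [-0.6 -3.7  0. ] M [-0.88  0.21 -0.04] p [0.4988 0.2137 0.1988] yaw 25.9 w0.0270
29 t34.64 F [-0.7 -4.5  1. ] M [-1.01  0.35 -0.09] p [0.4986 0.2142 0.1987] yaw 28.9 w0.0271
18 t34.98 F [-1.5 -4.2  0.1] M [-0.99  0.29  0.02] p [0.4987 0.2148 0.1985] yaw 18.1 w0.0274
14 t35.23 F [ 0.5 -3.9 -1.4] M [-0.96  0.09  0.01] p [0.499  0.2152 0.1985] yaw 14.1 w0.0272
10 t35.48 F [ 0.3 -2.7 -0.7] M [-0.92  0.05  0.04] p [0.499  0.2153 0.1986] yaw 10.2 w0.0276
7 t35.73 F [ 0.6 -3.2 -0.1] M [-0.94 -0.06  0.11] p [0.499  0.2153 0.1985] yaw 7.1 w0.0271
18 t36.08 F [-1.9 -1.3  0.1] M [-0.32  0.4  -0.13] p [0.4982 0.216  0.1985] yaw 17.9 w0.0271
```

It is laterally snug but yaw has wide freedom: the spindle is probably turning along against its drag. I repeat the light press over a wider yaw sweep, since a sweep is what released the first stop.

Run:
```python
from h import *
c=[.4988,.2152,18.]
for yw in (18,22,26,30,34,30,24,18,12,8,4):
    c[2]=yw
    c,s,F=adm(c,.1957,1,kw=0,tag=f'{yw} ')
    if s['position'][2]<.1960: print('sunk');break
print(c)
```

```text
18 0.1957 t36.33 F [-3.7 -1.1  8.6] M [-0.12  0.8  -0.15] p [0.4985 0.2162 0.1969] yaw 17.9 w0.0271
22 0.1957 t36.58 F [-2.4 -0.7  7.2] M [-0.12  0.76 -0.05] p [0.4984 0.2161 0.1969] yaw 21.9 w0.0271
26 0.1957 t36.83 F [-2.7 -0.2  7.9] M [-0.14  0.67 -0.11] p [0.4984 0.216  0.1969] yaw 25.9 w0.0272
30 0.1957 t37.08 F [-2.6  0.9  8. ] M [-0.12  0.56 -0.08] p [0.4982 0.2158 0.1968] yaw 29.9 w0.0271
34 0.1957 t37.33 F [-1.9 -0.5  7.3] M [-0.21  0.5  -0.04] p [0.4982 0.2157 0.1969] yaw 33.9 w0.0271
30 0.1957 t37.58 F [ 0.8 -1.2  8. ] M [-0.51  0.05 -0.08] p [0.4987 0.2151 0.1968] yaw 30.0 w0.0275
24 0.1957 t37.83 F [ 0.9 -1.4  7.9] M [-0.46  0.05 -0.  ] p [0.4988 0.2149 0.1969] yaw 24.0 w0.0273
18 0.1957 t38.09 F [ 0.2 -0.3  7.7] M [-0.38  0.15  0.03] p [0.4988 0.215  0.1969] yaw 18.0 w0.0274
12 0.1957 t38.35 F [ 0.7 -0.2  8.2] M [-0.27  0.1  -0.04] p [0.4988 0.2151 0.1969] yaw 12.0 w0.0268
8 0.1957 t38.60 F [-0.1 -1.   8.6] M [-0.23  0.08  0.09] p [0.4988 0.2151 0.1969] yaw 8.0 w0.0273
4 0.1957 t38.85 F [0.1 0.3 8. ] M [-0.21  0.08  0.04] p [0.4988 0.2151 0.1969] yaw 4.0 w0.0272
[np.float64(0.4970855566357482), np.float64(0.21405248975021618), 4]
```

The floor is constant at 0.1969 m over 30° of yaw. I check from the wrist depth whether some part of the gripper meets the bowl rim.

Run:
```python
from h import *
d=load('w6');P=cloud(d,d['hand_eye']);W=cloud(d,wT(d))
dark=(d['color'].max(2)<60)&(d['range_z']>0)&(d['range_z']<.2)
q=P[dark];print(dark.sum())
for lo in np.arange(-.12,.12,.01):
    k=(q[:,1]>=lo)&(q[:,1]<lo+.01)
    if k.sum()>5: print('y%.2f'%lo,k.sum(),'x',q[k,0].min().round(3),q[k,0].max().round(3),'z(max=lowest)',np.percentile(q[k,2],[2,50,98]).round(3))
for f in('w1','w6'):
    d=load(f);W=cloud(d,wT(d));r=np.hypot(W[...,0]-.499,W[...,1]-.215)
    k=(r>.083)&(r<.093)&(W[...,2]>.21)&(W[...,2]<.24);print(f,np.percentile(W[k][:,2],[5,50,95]))
    k=(r>.03)&(r<.075)&(W[...,2]>.11)&(W[...,2]<.135);print(f,'floor',np.percentile(W[k][:,2],[5,50,95]))
```

```text
44252
y-0.12 55 x 0.017 0.024 z(max=lowest) [-0.014 -0.01   0.019]
y-0.11 130 x 0.009 0.024 z(max=lowest) [-0.016 -0.013 -0.009]
y-0.10 35 x 0.021 0.023 z(max=lowest) [-0.017 -0.015 -0.012]
y-0.09 108 x 0.01 0.027 z(max=lowest) [-0.017 -0.014  0.047]
y-0.08 38 x -0.046 0.017 z(max=lowest) [0.032 0.045 0.048]
y-0.06 2039 x -0.064 0.013 z(max=lowest) [-0.09  -0.082 -0.066]
y-0.05 6375 x -0.013 0.013 z(max=lowest) [-0.089 -0.073 -0.053]
y-0.04 3113 x -0.013 0.014 z(max=lowest) [-0.067 -0.057 -0.046]
y-0.03 1930 x -0.003 0.019 z(max=lowest) [-0.09  -0.055  0.045]
y-0.02 5336 x -0.012 0.02 z(max=lowest) [-0.097 -0.08   0.038]
y-0.01 2652 x 0.008 0.021 z(max=lowest) [-0.097 -0.083  0.022]
y-0.00 2622 x 0.008 0.021 z(max=lowest) [-0.097 -0.083  0.028]
y0.01 5386 x -0.012 0.029 z(max=lowest) [-0.097 -0.08   0.044]
y0.02 2108 x -0.003 0.019 z(max=lowest) [-0.092 -0.058  0.045]
y0.03 2950 x -0.013 0.013 z(max=lowest) [-0.066 -0.057 -0.046]
y0.04 6392 x -0.014 0.014 z(max=lowest) [-0.089 -0.073 -0.053]
y0.05 2209 x -0.009 0.013 z(max=lowest) [-0.09  -0.081 -0.065]
y0.06 11 x 0.01 0.011 z(max=lowest) [-0.083 -0.082 -0.079]
w1 [0.21176917 0.22392192 0.22584772]
w1 floor [0.11908484 0.12025654 0.12140827]
w6 [0.21173543 0.22382502 0.22581941]
w6 floor [0.1192132  0.12029607 0.12135408]
```

The gripper is clear of the rim, and the heights agree (rim 0.225, floor 0.120). The splines are clearly meshed: 18 mm deep and the spindle turns along. I press a little more, in small increments up to about 25 N.

Run:
```python
from h import *
for i,z in enumerate((.1955,.1950,.1945,.1940,.1935)):
    ctrl.move_linear([.4988,.2150,z],rate=.02,orientation=[np.pi,0,np.radians(8)]); s,F=st(z)
    if s['position'][2]<.1958: print('sunk');break
    if F[2]>24: break
ctrl.dwell(.3); st('hold')
```

```text
0.1955 t39.10 F [-3.9 -0.9 10.6] M [-0.34  0.66 -0.08] p [0.4987 0.2157 0.1968] yaw 8.0 w0.0272
0.195 t39.35 F [-3.7 -0.8 14.7] M [-0.36  0.8   0.02] p [0.4988 0.2157 0.1968] yaw 8.0 w0.0274
0.1945 t39.60 F [-3.9 -0.7 15.5] M [-0.4   0.99 -0.04] p [0.4987 0.2157 0.1968] yaw 8.0 w0.0274
0.194 t39.85 F [-4.8 -0.9 19. ] M [-0.42  1.06 -0.04] p [0.4988 0.2157 0.1968] yaw 8.0 w0.0272
0.1935 t40.10 F [-6.  -1.8 20.1] M [-0.5   1.3   0.04] p [0.4988 0.2157 0.1968] yaw 8.0 w0.0270
hold t40.40 F [-6.4 -1.3 21.2] M [-0.49  1.24 -0.07] p [0.4988 0.2157 0.1968] yaw 8.0 w0.0270
```

Run:
```python
from h import *
for f,pts in (('w6',[(120,195),(127,195),(60,232),(110,190),(150,138),(205,135)]),('w1',[(162,163),(137,180),(150,160)])):
    d=load(f);W=cloud(d,wT(d))
    for u,v in pts:
        p=np.median(W[v-1:v+2,u-1:u+2].reshape(-1,3),0);print(f,(u,v),p.round(4),'r',np.hypot(p[0]-.499,p[1]-.215).round(4),'ang',np.degrees(np.arctan2(p[1]-.215,p[0]-.499)).round())
for n in('scene','top'): snap(n,n[0]+'7')
d=snap('wrist','w7')
a=load('s7');cv2.imwrite('pics/c7.png',cv2.resize(a['color'][175:265,350:460],None,fx=7,fy=6.5,interpolation=2)[...,::-1])
a=load('t7');cv2.imwrite('pics/c7t.png',cv2.resize(a['color'][175:275,90:200],None,fx=6,fy=6,interpolation=2)[...,::-1])
```

```text
w6 (120, 195) [0.4869 0.2979 0.1569] r 0.0837 ang 98.0
w6 (127, 195) [0.487  0.2947 0.1536] r 0.0806 ang 99.0
w6 (60, 232) [0.4886 0.2984 0.2172] r 0.084 ang 97.0
w6 (110, 190) [0.493  0.2997 0.1688] r 0.0849 ang 94.0
w6 (150, 138) [0.5284 0.2846 0.1678] r 0.0756 ang 67.0
w6 (205, 135) [0.539  0.2565 0.1681] r 0.0576 ang 46.0
w1 (162, 163) [0.4863 0.2977 0.1569] r 0.0837 ang 99.0
w1 (137, 180) [0.4863 0.2974 0.2169] r 0.0834 ang 99.0
w1 (150, 160) [0.4944 0.3004 0.1902] r 0.0855 ang 93.0
```

View pics/c7.png

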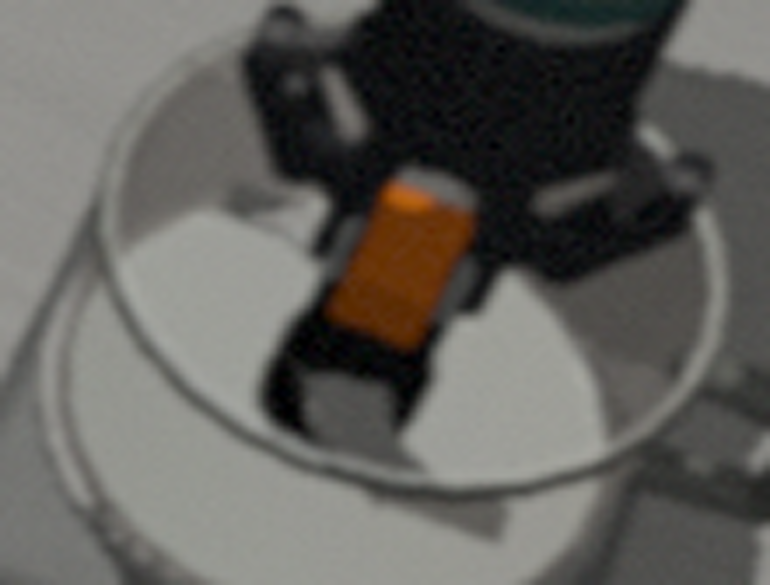

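View pics/c7t.png

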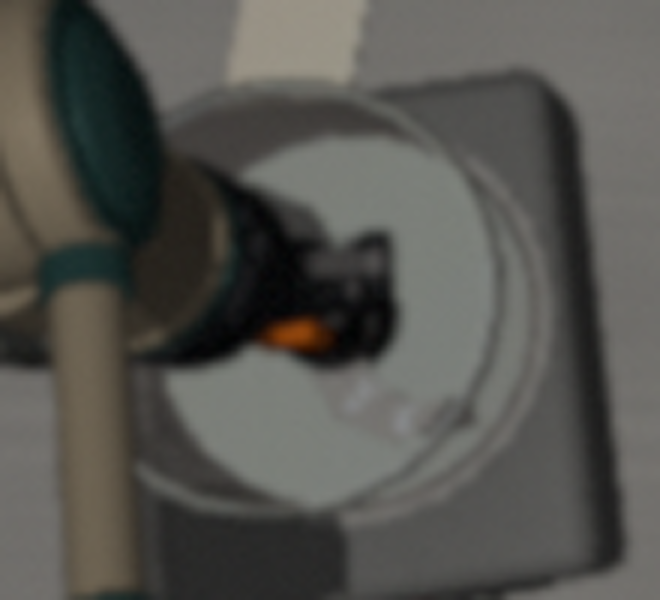

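View pics/w7.png

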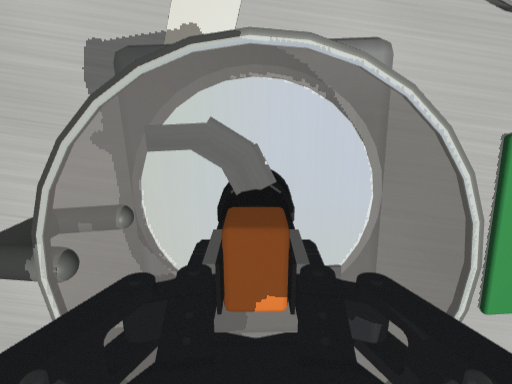

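Hard stop even at 21 N, so I won't push more. I lift slowly, watch the friction profile, and find the free centre before coming down again.

Run:
```python
from h import *
def go(x,y,z,yaw,tag):
    ctrl.move_linear([x,y,z],rate=.03,orientation=[np.pi,0,np.radians(yaw)]); return st(tag)
for z in (.1975,.1995,.202,.206,.210): go(.4988,.2152,z,8,z)
c=(.4988,.2152)
for dx,dy in ((.002,0),(-.002,0),(0,.002),(0,-.002)): go(c[0]+dx,c[1]+dy,.210,8,(dx,dy))
```

```text
0.1975 t40.83 F [-1.3  0.6  5.8] M [-0.02  0.42 -0.04] p [0.4988 0.2157 0.1975] yaw 8.0 w0.0273
0.1995 t41.08 F [-0.5  1.5 -1.3] M [0.24 0.23 0.01] p [0.4986 0.2155 0.1987] yaw 8.0 w0.0274
0.202 t41.33 F [-2.4  0.5 -0.9] M [ 0.16  0.44 -0.07] p [0.4984 0.2152 0.2019] yaw 8.0 w0.0277
0.206 t41.62 F [-2.3  1.2  1.1] M [ 0.2   0.62 -0.07] p [0.4986 0.2154 0.2066] yaw 8.0 w0.0273
0.21 t41.90 F [ 0.8  0.7 -0.2] M [-0.01 -0.02 -0.  ] p [0.4996 0.215  0.2106] yaw 8.0 w0.0274
(0.002, 0) t42.15 F [-2.3  1.3  0.1] M [-0.02  0.5   0.02] p [0.5004 0.215  0.2098] yaw 8.0 w0.0271
(-0.002, 0) t42.43 F [ 2.3  0.3 -0.9] M [-0.12 -0.4  -0.04] p [0.4978 0.2151 0.2103] yaw 8.0 w0.0268
(0, 0.002) t42.68 F [ 1.3 -2.9  0.8] M [-0.81 -0.06  0.11] p [0.4989 0.2164 0.21  ] yaw 8.0 w0.0271
(0, -0.002) t42.97 F [ 1.   0.9 -1.2] M [ 0.23 -0.05  0.03] p [0.4988 0.2139 0.21  ] yaw 8.0 w0.0271
```

The free centre is (0.4991, 0.2148), agreeing with the vision. Next I find the yaw play at this shallow mesh, then come down from its middle.

Run:
```python
from h import *
def go(x,y,z,yaw,tag):
    ctrl.move_linear([x,y,z],rate=.03,orientation=[np.pi,0,np.radians(yaw)]); return st(tag)
c=(.4991,.2148)
for y in (8,11,14,17,20,23):
    s,F=go(*c,.209,y,y)
    if abs(s['wrist_torque'][2])>.15: break
for y in np.arange(y-3,y-26,-3):
    s,F=go(*c,.209,y,y)
    if abs(s['wrist_torque'][2])>.15: break
```

```text
8 t43.22 F [0.3 1.2 0. ] M [0.05 0.05 0.  ] p [0.4991 0.2151 0.2091] yaw 8.0 w0.0272
11 t43.47 F [0.4 0.1 1.7] M [ 0.03  0.05 -0.05] p [0.4991 0.2149 0.2091] yaw 10.9 w0.0272
14 t43.72 F [0.5 0.5 1.6] M [0.06 0.09 0.01] p [0.4991 0.2149 0.2091] yaw 13.9 w0.0272
17 t43.97 F [-0.3  1.1  2.9] M [ 0.11  0.16 -0.01] p [0.4991 0.2148 0.2091] yaw 16.9 w0.0273
20 t44.22 F [-0.1  1.   2.2] M [-0.01  0.1  -0.07] p [0.4992 0.2147 0.2091] yaw 19.9 w0.0274
23 t44.47 F [-0.3  0.1  2. ] M [-0.04  0.04 -0.08] p [0.4993 0.2147 0.2091] yaw 22.9 w0.0270
20 t44.72 F [ 1.1 -0.2  2.9] M [-0.16 -0.02 -0.  ] p [0.4994 0.2146 0.2091] yaw 20.0 w0.0268
17 t44.97 F [0.9 0.3 2.1] M [-0.15 -0.15  0.02] p [0.4993 0.2147 0.2091] yaw 17.1 w0.0272
14 t45.22 F [0.9 0.  1.9] M [-0.15 -0.12 -0.01] p [0.4992 0.2148 0.209 ] yaw 14.1 w0.0274
11 t45.47 F [0.7 0.8 1.1] M [-0.09 -0.05 -0.  ] p [0.4989 0.2149 0.2089] yaw 11.1 w0.0273
8 t45.72 F [1.4 0.2 1.4] M [ 0.03 -0.21  0.04] p [0.499  0.2149 0.2089] yaw 8.1 w0.0271
5 t45.97 F [ 0.7  0.4 -0.6] M [ 0.08 -0.15  0.11] p [0.499  0.2149 0.2089] yaw 5.1 w0.0272
2 t46.22 F [0.4 0.5 0.7] M [ 0.17 -0.11  0.12] p [0.499  0.215  0.2089] yaw 2.1 w0.0273
-1 t46.47 F [ 1.1  2.4 -0.3] M [ 0.21 -0.13  0.11] p [0.499  0.215  0.2089] yaw -0.9 w0.0272
```

The flanks show: torque appears on each side, with about 12° of play. From -1° (one flank touching) the middle is about +5°. I descend from there.

Run:
```python
from h import *
c=[.4991,.2148,5.]
for z in [.2085,.2065,.2045,.2025,.2005,.1990,.1975,.1967,.1960,.1953,.1946,.1940]:
    ctrl.move_linear([c[0],c[1],z],rate=.03,orientation=[np.pi,0,np.radians(c[2])]); s,F=st(z)
    if F[2]>9: print('stop');break
```

```text
0.2085 t46.73 F [ 1.1 -0.2  1.6] M [-0.17 -0.02  0.04] p [0.4992 0.2144 0.2088] yaw 4.9 w0.0271
0.2065 t46.98 F [-1.  -0.5  9.5] M [-0.33  0.31  0.07] p [0.4994 0.2145 0.208 ] yaw 4.9 w0.0271
stop
```

It meets the same intermediate stop. Last time it slipped past with the hub shifted slightly to (-x, +y), so I repeat that with a small yaw wiggle.

Run:
```python
from h import *
def go(x,y,z,yaw,tag):
    ctrl.move_linear([x,y,z],rate=.03,orientation=[np.pi,0,np.radians(yaw)]); return st(tag)
ok=False
for x,y,w in ((.4985,.2154,5),(.4985,.2154,2),(.4985,.2154,-1),(.4985,.2154,-4),(.4980,.2158,-1),(.4991,.2158,2),(.4991,.2148,-4)):
    s,F=go(x,y,.2070,w,(x,y,w))
    if s['position'][2]<.2076: ok=True;break
if ok:
    w0=w; z=.2055
    while z>.1955:
        s,F=go(s['position'][0],s['position'][1],z,w0,round(z,4))
        if F[2]>11: print('stop'); break
        z-=.0016
```

```text
(0.4985, 0.2154, 5) t47.23 F [-0.  -1.2  7.9] M [-0.38  0.11  0.03] p [0.499  0.2151 0.208 ] yaw 5.0 w0.0271
(0.4985, 0.2154, 2) t47.48 F [ 0.4 -0.5  7.7] M [-0.47  0.    0.05] p [0.4992 0.215  0.2078] yaw 2.0 w0.0271
(0.4985, 0.2154, -1) t47.73 F [ 1.4 -0.1  4. ] M [-0.29 -0.22  0.07] p [0.4989 0.2153 0.2069] yaw -0.9 w0.0275
0.2055 t47.98 F [ 0.8 -0.7  2. ] M [-0.27 -0.28  0.04] p [0.4989 0.2153 0.205 ] yaw -1.0 w0.0272
0.2039 t48.23 F [2.1 0.4 2.6] M [-0.32 -0.27  0.11] p [0.4989 0.2153 0.2036] yaw -1.0 w0.0273
0.2023 t48.48 F [ 1.4 -0.6  2.9] M [-0.3  -0.24  0.12] p [0.4989 0.2152 0.2022] yaw -1.0 w0.0274
0.2007 t48.73 F [ 1.2 -1.4  4.4] M [-0.34 -0.19  0.12] p [0.4989 0.2152 0.2006] yaw -1.0 w0.0269
0.1991 t48.98 F [ 1.1 -0.6  5.1] M [-0.28 -0.17  0.19] p [0.4989 0.2152 0.199 ] yaw -1.0 w0.0270
0.1975 t49.23 F [ 0.1 -0.9  5.2] M [-0.29 -0.15  0.18] p [0.499  0.2152 0.1975] yaw -1.0 w0.0274
0.1959 t49.48 F [ 0.6 -1.1 10.5] M [-0.43  0.09  0.17] p [0.499  0.2152 0.1969] yaw -1.0 w0.0270
```

Resting at 0.1969 m again, supported, with 2 mm at most to go. I unload it, let go so it can align itself freely, and look.

Run:
```python
from h import *
s,F=st()
x,y=s['position'][:2]
ctrl.move_linear([x,y,.1967],rate=.03,orientation=[np.pi,0,np.radians(1.5)]); st('unl')
ctrl.ungrasp(); st('open')
d=snap('wrist','w8');W=cloud(d,wT(d));print('top z',np.median(W[240:295,240:275,2]),[ (np.median(W[v-3:v+4,240:275,2]).round(4)) for v in (240,255,270,285,298)],[ (np.median(W[250:290,u-2:u+3,2]).round(4)) for u in (228,240,256,270,283)])
```

```text
t49.48 F [ 0.6 -1.1 10.5] M [-0.43  0.09  0.17] p [0.499  0.2152 0.1969] yaw -1.0 w0.0270
unl t49.73 F [-0.6 -0.9  8.3] M [-0.12  0.2  -0.04] p [0.4987 0.2156 0.1969] yaw 1.4 w0.0277
open t50.33 F [0.5 0.4 2.9] M [ 0.01 -0.02  0.01] p [0.499  0.2152 0.1966] yaw 1.5 w0.0852
top z 0.224265589823486 [np.float64(0.2242), np.float64(0.2243), np.float64(0.2243), np.float64(0.2242), np.float64(0.2243)] [np.float64(0.2242), np.float64(0.2243), np.float64(0.2243), np.float64(0.2243), np.float64(0.224)]
```

View pics/w8.png

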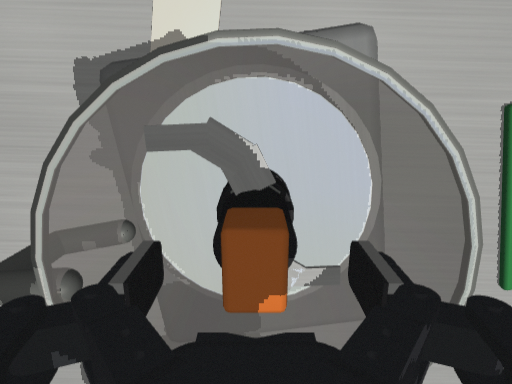

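The blade stands free, level and upright, with its top at 0.2243 m, still about 2 mm above the nominal 0.222 m. I press gently on top of the grip with shut fingers so the free hub can settle.

Run:
```python
from h import *
d=load('w8');W=cloud(d,wT(d));m=orange(d)>0
k=m&(abs(W[...,2]-.2243)<.0015);q=W[k];c=(np.percentile(q,1,0)+np.percentile(q,99,0))/2;
r=cv2.minAreaRect(q[:,:2].astype(np.float32));print(c,r)
x,y=r[0]
o=[np.pi,0,np.radians(1.5)]
f1=np.array([.3,0,.35])
ctrl.move_linear([x,y,.246],rate=.12,orientation=o)
ctrl.close(grasp_force=40)
s,_=st('closed',np.array(ctrl.read_state()['force'])); f0=np.array(s['force'])
for z in (.2275,.2255,.2245,.2238,.2231,.2224,.2217,.2210):
    ctrl.move_linear([x,y,z],rate=.05,orientation=o); s,F=st(z,f0)
    if F[2]>16: break
```

```text
[0.49936614 0.21518375 0.22417044] ((0.4992465674877167, 0.2151273488998413), (0.039659533649683, 0.026924990117549896), 1.566407561302185)
closed t51.70 F [0. 0. 0.] M [-0.02  0.01  0.01] p [0.4993 0.2151 0.246 ] yaw 1.5 w-0.0000
0.2275 t52.22 F [-0.3 -0.2 -1.1] M [0.01 0.01 0.  ] p [0.4991 0.2151 0.2271] yaw 1.5 w0.0000
0.2255 t52.47 F [-1.3 -0.7 -1.3] M [-0.01  0.01  0.01] p [0.4993 0.2151 0.2256] yaw 1.5 w0.0003
0.2245 t52.72 F [-1.  -0.7 -1.2] M [0.03 0.01 0.03] p [0.4992 0.2151 0.2245] yaw 1.5 w0.0001
0.2238 t52.97 F [ 0.1 -0.1 -0.1] M [0.05 0.   0.01] p [0.4994 0.2152 0.224 ] yaw 1.5 w0.0002
0.2231 t53.22 F [-1.8 -1.7  3.3] M [-0.04  0.18 -0.01] p [0.4995 0.2152 0.224 ] yaw 1.5 w0.0001
0.2224 t53.47 F [-1.2 -0.9  6.1] M [-0.09  0.29  0.02] p [0.4996 0.2152 0.224 ] yaw 1.5 w0.0003
0.2217 t53.72 F [-2.5 -1.5  9.8] M [-0.08  0.41 -0.01] p [0.4997 0.2153 0.224 ] yaw 1.5 w-0.0002
0.221 t53.97 F [-3.  -1.8 12.5] M [-0.17  0.59 -0.01] p [0.4998 0.2153 0.224 ] yaw 1.5 w0.0002
```

The contact is rigid at 0.2240 m (foot about 0.132 m), even centrally pressed and free. There is time for one more try: regrasp now that the hub has centred itself, sweep yaw to both flanks under a light press, then release and retreat. The script has a time guard.

Run:
```python
from h import *
x,y=.4993,.2151
O=lambda w:[np.pi,0,np.radians(w)]
ctrl.move_linear([x,y,.244],rate=.15,orientation=O(1.5))
ctrl.ungrasp()
ctrl.move_linear([x,y,.1966],rate=.12,orientation=O(1.5))
ctrl.close(grasp_force=40); st('grip')
w=1.5
for w in (6,11,16,10,4,-2,-8,-13):
    if ctrl.read_state()['time_s']>59.5: break
    ctrl.move_linear([x,y,.1955],rate=.03,orientation=O(w)); s,F=st(w)
    if s['position'][2]<.1960:
        print('sunk')
        for z in (.1949,.1943):
            ctrl.move_linear([x,y,z],rate=.03,orientation=O(w)); s,F=st(z)
        break
p=s['position']
ctrl.move_linear([p[0],p[1],p[2]+.0002],rate=.05,orientation=O(w)); st('unload')
ctrl.ungrasp()
d=snap('wrist','w9');W=cloud(d,wT(d));print('top z',np.median(W[245:290,240:275,2]),ctrl.read_state()['time_s'])
```

```text
grip t56.15 F [0.  0.5 6.7] M [ 0.02  0.11 -0.12] p [0.4995 0.2153 0.1971] yaw 1.5 w0.0270
6 t56.40 F [-2.3  1.2 10.7] M [0.04 0.45 0.04] p [0.4993 0.2156 0.1971] yaw 6.0 w0.0273
11 t56.65 F [-2.7  1.  12.5] M [ 0.28  0.56 -0.01] p [0.499  0.2159 0.1972] yaw 11.0 w0.0276
16 t56.90 F [-2.3 -1.  12.7] M [-0.33  0.55  0.06] p [0.4989 0.2149 0.1971] yaw 16.0 w0.0272
10 t57.16 F [-2.2 -0.6 11.3] M [-0.34  0.42 -0.04] p [0.4994 0.2148 0.1971] yaw 10.0 w0.0274
4 t57.42 F [-0.3  1.1 10.4] M [-0.19  0.27 -0.03] p [0.4999 0.215  0.1971] yaw 4.0 w0.0271
-2 t57.67 F [-1.1 -0.3 10.7] M [-0.17  0.25 -0.08] p [0.4999 0.215  0.1971] yaw -2.0 w0.0274
-8 t57.93 F [-1.5 -0.3 11. ] M [-0.2   0.29 -0.04] p [0.4999 0.215  0.1971] yaw -8.0 w0.0271
-13 t58.18 F [-0.6 -0.1 10.5] M [-0.19  0.31 -0.04] p [0.4998 0.215  0.1971] yaw -13.0 w0.0273
unload t58.43 F [-0.1  0.7  4.1] M [-0.06  0.04  0.07] p [0.4999 0.215  0.1973] yaw -13.0 w0.0275
top z 0.2243659929247347 59.0833
```

Run:
```python
from h import *
p=ctrl.read_state()['position']
ctrl.move_linear([p[0],p[1],.32],rate=.12); 
d=snap('wrist','w10');W=cloud(d,wT(d));m=(orange(d)>0)&(abs(W[...,2]-.2243)<.004);print('top z',np.median(W[m][:,2]),cv2.minAreaRect(W[m][:,:2].astype(np.float32)))
s,_=st('end')
ctrl.finish_job()
```

```text
top z 0.22423048387558675 ((0.5000941157341003, 0.21423475444316864), (0.027348844334483147, 0.038345515727996826), 75.98566436767578)
end t60.31 F [0.7 0.5 2.8] M [ 0.03 -0.01 -0.02] p [0.4994 0.2149 0.319 ] yaw -13.0 w0.0855
the job is handed in; nothing more can be done
```

View pics/w10.png

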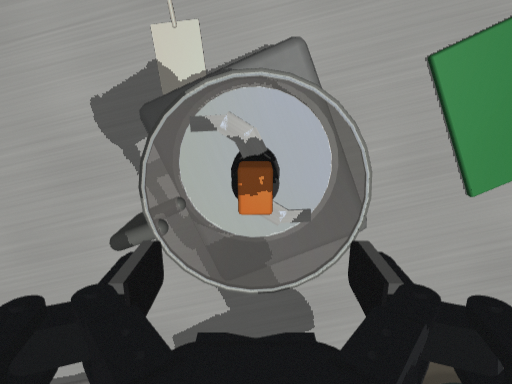

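The blade is on the spindle and meshed, but my measurements put it about 2 mm short of fully home. I handed the job in that way at 60.3 s.

**What I did:** I lifted the blade by its orange grip, lowered it onto the pilot pin and felt it ride on the teeth with the foot at 0.150 m, as expected. I turned it by feel under a light press until it meshed, and eased it past a catch about 6 mm down. It then slid to a firm stop 18 mm below the riding height. I let go, and the arm ended clear above the bowl, touching nothing. I never moved the arm near the lid, tub or spatula, and the fingers stayed above the blades. In the last picture the blade stands in the middle of the bowl, with the grip at pixel (255,188).

**Checks that passed:**
- The blade stands free, upright and level, about 1 mm or less from the spindle axis.
- Downward force stayed at or below about 21 N, and the side forces were small.

**Check that failed:** The grip's top is at 0.224 m, against the 0.222 m that fully home should give, so the foot sits about 2 mm above the nominal seat. The stop stayed rigid through all of these:
- about 21 N of downward press while held, and 12 N on top with the blade released
- yaw sweeps of about 30°, before and after regrasping
- small sideways shifts

I did not force it further, and I did not find the cause. The given sizes would also make the spindle teeth (22 mm tall) bottom out at the top of the inner teeth (20 mm above the foot), but I could not confirm that.

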